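# Dock the rinse tray and hang the vacuum bends up to drain

## Task

The vacuum pipe bends have just been rinsed after their leak test. Slide the steel tray they stand in across the board, right home into the corner of the drain stand, so that it sits flush against both the rear fence and the side fence; then hang every bend over the stand's bar, one leg on either side of the bar and no bend touching the next, so that they drip into the tray. Do not tip a bend over or knock the things standing about, and leave the tray flush in its corner.

Things in the scene. Friction and masses are not known exactly. Their poses are not given: they have to be found in the camera images.
- tray: Loose open steel tray, 216 (x) x 260 (y) x 45 mm high, walls and floor 4 mm thick, 0.45 to 0.75 kg. Origin: centre of its underside; x to its rear wall, y to its left wall, z up. The bends start in its front half (x < 0.01). Too wide to grip; it slides when pushed on a wall, best from outside (front or left).
- stand: Fixed drain stand on a board 11 mm thick that covers the bench; open to front (-x) and left. Origin: on the board where the tray's origin lies when home, with the tray's axes along its own. Fences 48 mm high: rear one, face at x = 0.108, y -0.155 to 0.155; side one (right), face at y = -0.130, x -0.110 to 0.090. At x = 0.124, y = +-0.146 uprights, arms from them lead to the bar.
- bar_mid (a point): Middle of the stand's bar, on its axis, at x = 0.048, y = 0, z = 0.170 in the stand's frame; axes as the stand's. The bar is round, 12 mm thick, and runs straight along y from -0.128 to 0.128, then bends back into the arms at y = +-0.146. Its top is 176 mm above the board, 187 mm above the bench.
- bend_1: One of 3 or 4 like metal U bends (absent: None) standing legs down: 26 mm tube, legs 60 mm apart, 40 mm flange on each foot; 100 (x) x 40 x 79 mm, 0.16 kg. Origin: midway between the feet, underside; z up, x leg to leg. Crown over the origin along x: underside z = 0.053, axis 0.066. Hung, the origin is 0.123 above the board. Grip the crown across y, fingertips above its underside (bar!).
- bend_2: One of 3 or 4 like metal U bends (absent: None) standing legs down: 26 mm tube, legs 60 mm apart, 40 mm flange on each foot; 100 (x) x 40 x 79 mm, 0.16 kg. Origin: midway between the feet, underside; z up, x leg to leg. Crown over the origin along x: underside z = 0.053, axis 0.066. Hung, the origin is 0.123 above the board. Grip the crown across y, fingertips above its underside (bar!).
- bend_3: One of 3 or 4 like metal U bends (absent: None) standing legs down: 26 mm tube, legs 60 mm apart, 40 mm flange on each foot; 100 (x) x 40 x 79 mm, 0.16 kg. Origin: midway between the feet, underside; z up, x leg to leg. Crown over the origin along x: underside z = 0.053, axis 0.066. Hung, the origin is 0.123 above the board. Grip the crown across y, fingertips above its underside (bar!).
- bend_4: One of 3 or 4 like metal U bends (absent: None) standing legs down: 26 mm tube, legs 60 mm apart, 40 mm flange on each foot; 100 (x) x 40 x 79 mm, 0.16 kg. Origin: midway between the feet, underside; z up, x leg to leg. Crown over the origin along x: underside z = 0.053, axis 0.066. Hung, the origin is 0.123 above the board. Grip the crown across y, fingertips above its underside (bar!).
- cup: Bystander: clear plastic sample cup, 60 mm wide, 64 mm high, on the board left of the stand. Origin: centre of its underside.
- stopper: Bystander: black rubber stopper, 39 mm wide, 42 mm high, behind the board. Origin: centre of its underside.
Things that resemble listed ones, but are neither listed nor needed, are in the scene too. What is shaped like the bend_1 but orange is not meant.

How it is judged:
By the outcome, as a careful person would: the job done as asked, in the order asked, and still so for the second after the job is handed in, with the robot touching nothing.
Of bend_1, bend_2, bend_3, bend_4 only 3 to 4 are there at a start; the rules pass over those that are not, and their reading is None.
At some moment in a run one of tray may be knocked a few centimetres aside while the robot is not near it.
It also fails if it takes over 210 s, if anything falls off the work surface, if the arm or the gripper's body presses on something with over 40 N, if the wrist force passes 120 N, or if a joint passes its speed limit or range.

## Robot

A 6-joint arm with a two-finger parallel gripper is mounted at the origin on a cart in front of the work surface, level with it; the furniture and walls round the work are solid. World frame = base frame: x ahead of the robot, y to its left, z up, the work surface at z = 0. Lengths are in m, angles in degrees, forces in N, time in s.
With the tool pointing down it reaches from about 0.4 to 0.825 m from the base axis. Payload 7 kg.
Tool frame: the origin (TCP) lies between the finger pads; the fingertips stand 25 mm ahead of it and the grasp point (between the pads) lies 6 mm ahead of it; z points along the fingers, y is the direction in which the jaws open and shut (so a half turn about z gives the same grasp; the last joint's range is limited). The gripper opens to 85 mm and grips with 20 to 120 N. Pads are 22 mm wide; open, the fingers measure 114 mm over their backs; the gripper's body (76 mm by 85 mm) begins 54 mm behind the grasp point. The pads swing forward as they close: fully open they stand 13 mm farther back than shut.
Start: joints at [-46.92, 20.546, 0.682, 0, -70.136, -16.507], TCP at [0.302, -0.604, 0.218] pointing down, gripper open.
Joint ranges: [-176.03, 176.03], [-82.01, 121.73], [-58.28, 71.71], [-173.87, 95.51], [-174.79, -0.11], [-173.66, 173.66]. Speed limits (degrees/s): [136.94, 136.94, 172.46, 180, 180, 180].

## Interface

Orientations are given as a 3x3 rotation matrix whose columns are the frame's x, y, z axes.
In Python, from station import r gives the robot as it stands.
- The arm moves only by the tool drive_tool, never from a script. Its argument "moves" is a list of rows, each a list of 7 numbers: the gripper command: -1 is shut, 1 is fully open, values between are in proportion, then the shift along the tool's x, y, z in mm, then the turn, a rotation vector about the tool's x, y, z in degrees. A call has 1 to 12 rows; each row is the pose to reach, as a shift and turn from the pose measured when the call began, along the tool's axes at that moment; what a row does not reach only later rows make up. A row lasts 1/10 s, in which the tool goes at most 50 mm and 8.59 degrees, less where a joint would pass 70% of its speed; a pose out of reach is approached as far as the arm can. A call with a gripper value outside its range is refused whole. The fingers move at their own pace and stop on an object; the grip force is fixed at half the most. Time passes only in rows, so rows that repeat a pose let the fingers close. It gives the time, the measured TCP pose, the force and the opening at its end, in the units of the state.
- r.state(): the state, without advancing time (a new reading comes with each control period).
- r.camera(name): name is "scene" or "top" or "wrist"; returns the picture (420x560x3 uint8, blue, green, red); there is no depth.
- r.get_calibration(name): a dict with "K" (3x3 intrinsics, pixels), "position" and "orientation" of the camera in the world. Camera axes: x right, y down, z forward; pixel columns grow to the right and rows downward; lengths in m; the calibration is good to about 2 mm. A picture is of the moment at which its call begins: read the wrist's pose just before it. get_calibration takes no time and is no camera call; for the wrist camera it gives the pose at the moment of the call.
- r.finish_job(): hands the job in, once; it reports no verdict.
The state is a dict: "time": time; "joint_positions": joint angles; "qvel": joint speeds; "tau": joint torques, N m; "ee_pos": TCP position; "orientation": TCP orientation; "ft_force": force on the tool from outside, world axes, zero at the start; "torque": the same for the moment, N m; "grip_width": finger opening in m.
Only numpy, scipy, OpenCV 4.12 (cv2) and the standard library are available. Lean on these libraries where they do the work, as an engineer would, in place of code of your own. Each camera call takes 0.05 s, during which the arm holds its last target. There are 200 camera calls.

## Working session

There is one attempt and no reset: what is moved stays moved. The work goes in short steps, Python scripts to look and compute and a tool call to move; the robot and the scene stay as the last step left them, time stands still between calls to the robot, and variables do not carry over. Pictures are saved under pics/ and viewed, about 12 in all and at most 16, crops included, and the job is handed in when it is done.

Besides the shell and the picture viewer there is one more tool, called after "Emit:" as name(argument=value, ...), one argument or row to a line, values as JSON. drive_tool: Moves the arm, as the interface text tells. Its arguments: {"type":"object","properties":{"moves":{"type":"array"}},"required":["moves"]}

```bash
mkdir -p pics; ls; python3 - <<'E'
from station import r
import cv2
s=r.state(); print(s)
for n in("scene","top"):
    cv2.imwrite(f"pics/{n}0.png",r.camera(n)); print(n,r.get_calibration(n))
E
```

```text
pics
{'time': 0.0, 'joint_positions': array([-4.69192657e+01,  2.05920899e+01,  6.32556377e-01, -2.04347339e-02,
       -7.01347238e+01, -1.65056159e+01]), 'qvel': array([ 0.10249379,  0.05484903, -0.05775107,  0.13348741,  0.02903693,
       -0.08613394]), 'tau': array([ 3.21047868e-03, -5.83319521e+01,  2.93427426e+01,  6.93677276e+00,
       -6.02117550e-03, -1.92308335e-05]), 'ee_pos': array([ 0.30170947, -0.60324978,  0.21744606]), 'orientation': array([[-8.94402871e-01, -4.47261370e-01, -8.78640347e-04],
       [-4.47262209e-01,  8.94401738e-01,  1.43066171e-03],
       [ 1.45977738e-04,  1.67257056e-03, -9.99998591e-01]]), 'ft_force': array([0.30353149, 0.30264024, 1.00364086]), 'torque': array([0.00617176, 0.05631753, 0.02327872]), 'grip_width': 0.08534316212714414}
scene {'K': array([[512.13348865,   0.        , 268.02592303],
       [  0.        , 512.13348865, 208.71933275],
       [  0.        ,   0.        ,   1.        ]]), 'position': array([-0.19887839,  0.77465877,  0.70536529]), 'orientation': array([[-0.56981942, -0.43395583,  0.69784537],
       [-0.82173894,  0.30827141, -0.47928473],
       [-0.00713738, -0.84655246, -0.53225744]])}
top {'K': array([[460.35790602,   0.        , 288.14953452],
       [  0.        , 460.35790602, 206.43323739],
       [  0.        ,   0.        ,   1.        ]]), 'position': array([0.48725431, 0.24728303, 1.20607528]), 'orientation': array([[-0.01293081, -0.99783254,  0.0645215 ],
       [-0.99974365,  0.014101  ,  0.01771411],
       [-0.01858553, -0.0642759 , -0.99775908]])}
```

View pics/scene0.png

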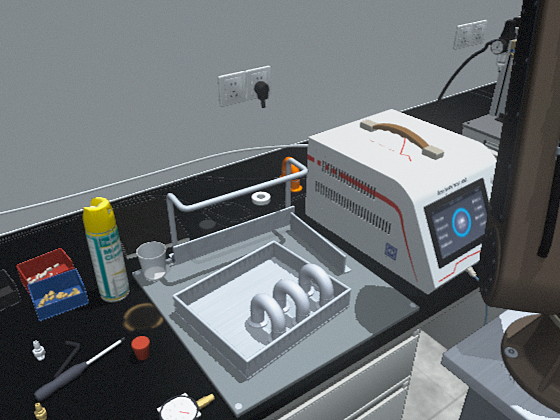

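View pics/top0.png

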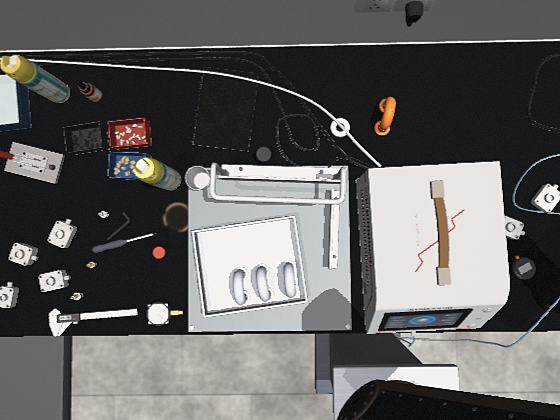

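```bash
cat > h.py <<'E'
import numpy as np,cv2
from station import r
def proj(n,P,cal=None):
    c=cal or r.get_calibration(n);P=np.atleast_2d(P)
    q=(P-c["position"])@c["orientation"]@c["K"].T
    return q[:,:2]/q[:,2:]
def rect(n,img,z,x0,x1,y0,y1,s,grid=50,cal=None):
    # image up = +x, left = +y ; s px per m
    W=int((y1-y0)*s);H=int((x1-x0)*s)
    P=np.array([[x1,y1,z],[x1,y0,z],[x0,y0,z],[x0,y1,z]])
    M=cv2.getPerspectiveTransform(np.float32([[0,0],[W,0],[W,H],[0,H]]),np.float32(proj(n,P,cal)))
    o=cv2.warpPerspective(img,M,(W,H),flags=cv2.INTER_CUBIC|cv2.WARP_INVERSE_MAP)
    g=grid/1000
    for k in np.arange(np.ceil(x0/g),x1/g):
        v=int((x1-k*g)*s);cv2.line(o,(0,v),(W,v),(0,255,255),1);cv2.putText(o,f"{k*g:.2f}",(0,v-2),0,.4,(0,255,0),1)
    for k in np.arange(np.ceil(y0/g),y1/g):
        u=int((y1-k*g)*s);cv2.line(o,(u,0),(u,H),(0,255,255),1);cv2.putText(o,f"{k*g:.2f}",(u+1,10),0,.4,(0,255,0),1)
    return o
def ray(n,uv,z,cal=None):
    c=cal or r.get_calibration(n)
    d=c["orientation"]@np.linalg.solve(c["K"],[uv[0],uv[1],1.])
    return c["position"]+d*(z-c["position"][2])/d[2]
E
python3 - <<'E'
from h import *
im=cv2.imread("pics/top0.png")
cv2.imwrite("pics/rect0.png",rect("top",im,.056,.33,.71,.03,.51,1500))
E
```

```text
(no output)
```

View pics/rect0.png

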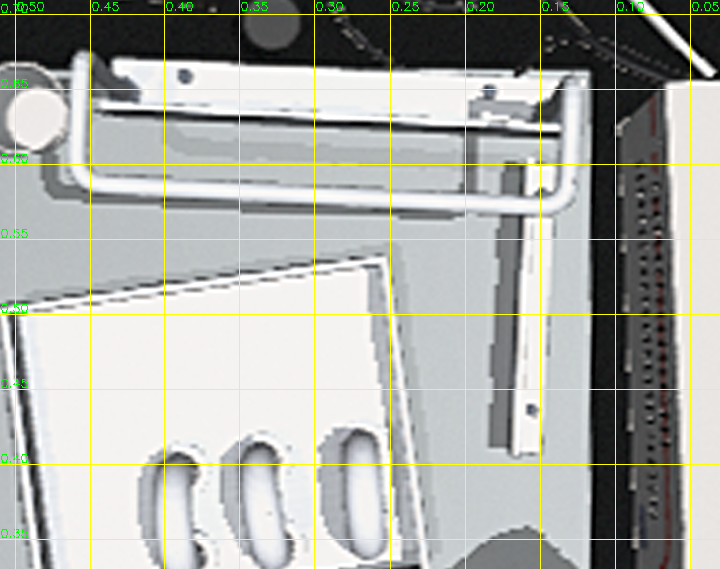

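```bash
cat >> h.py <<'E'
from scipy.optimize import least_squares
from scipy.spatial.transform import Rotation as Ro
def T(p,z=0.0):  # planar pose (x,y,deg) -> function mapping local pts to world
    R=Ro.from_euler('z',p[2],degrees=True).as_matrix()
    return lambda L:np.atleast_2d(L)@R.T+[p[0],p[1],z]
def toolR(a): # tool y at world angle a deg, z down
    y=np.array([np.cos(np.radians(a)),np.sin(np.radians(a)),0]);z=np.array([0,0,-1.])
    return np.c_[np.cross(y,z),y,z]
def plan(pos,a=None,s=None):
    s=s or r.state();R=s["orientation"]
    d=R.T@(np.array(pos)-s["ee_pos"])*1000
    rv=np.zeros(3) if a is None else Ro.from_matrix(R.T@toolR(a)).as_rotvec(degrees=True)
    print(np.round(d,1).tolist(),np.round(rv,2).tolist())
def wire(img,n,stand=None,tray=None,bends=(),off=(0,0),s=1,cal=None):
    def line(P,c):
        q=(proj(n,P,cal)-off)*s;cv2.polylines(img,[np.int32(q*8)],False,c,1,cv2.LINE_AA,3)
    if stand is not None:
        f=T(stand,.011)
        for z in(0,.048):
            line(f([[.108,-.155,z],[.108,.155,z]]),(0,0,255));line(f([[-.11,-.13,z],[.09,-.13,z]]),(0,0,255))
        line(f([[.124,.146,.17],[.066,.146,.17],[.048,.128,.17],[.048,-.128,.17],[.066,-.146,.17],[.124,-.146,.17]]),(255,0,255))
    if tray is not None:
        f=T(tray,.011)
        for z in(0,.045):line(f([[.108,.13,z],[.108,-.13,z],[-.108,-.13,z],[-.108,.13,z],[.108,.13,z]]),(0,160,0))
    for b in bends:
        f=T(b,b[3] if len(b)>3 else .015);t=np.linspace(0,np.pi,20)
        line(f(np.r_[[[.03,0,0]],np.c_[.03*np.cos(t),0*t,.036+.03*np.sin(t)],[[-.03,0,0]]]),(255,0,0))
    return img
E
python3 - <<'E'
from h import *
W=lambda u,v:np.array([.51-u/1500,.71-v/1500])[::-1]
c=r.get_calibration("top")["position"]
def at(u,v,z): w=np.r_[W(u,v),.056];return (c+(w-c)*(z-c[2])/(.056-c[2]))[:2]
def loc(p,w):
    a=np.radians(p[2]);d=w-p[:2];return np.array([np.cos(a)*d[0]+np.sin(a)*d[1],-np.sin(a)*d[0]+np.cos(a)*d[1]])
def res(p):
    o=[]
    for q in((90,107),(560,128)):o.append(loc(p,at(*q,.059))[0]-.108)
    for q in((100,186),(300,196),(535,207)):o.append(loc(p,at(*q,.181))[0]-.048)
    l,rr=loc(p,at(83,100,.181)),loc(p,at(572,120,.181));o+=[l[1]-.146,rr[1]+.146]
    for q in((525,200),(514,450)):o.append(loc(p,at(*q,.059))[1]+.13)
    return np.array(o)
S=least_squares(res,[.52,.29,-2.5]);print(S.x,S.fun*1000)
tray=[.4147,.366,7.5]
im=cv2.imread("pics/top0.png");cr=(180,150);z=4
big=cv2.resize(im[150:340,180:370],None,fx=z,fy=z,interpolation=cv2.INTER_CUBIC)[:600]
# subpixel: pixel u centre -> (u+.5)*4-.5
cv2.imwrite("pics/w0.png",wire(big,"top",S.x,tray,off=cr,s=z))
s=r.state()
for p in([.30,-.60,.46],[.50,-.35,.46],[.60,0,.46],[.5,.3,.46],[.26,.36,.46],[.26,.355,.10]):plan(p,97.5,s)
E
```

```text
[ 0.52177291  0.29209613 -2.70736507] [ 0.93516589  1.74891803 -0.70231653 -1.02429842 -0.95746885 -1.1853928
  0.01005235  0.86062015  0.31472042]
[0.1, 4.1, -242.4] [0.08, -0.02, 19.07]
[-290.6, 138.2, -242.3] [0.08, -0.02, 19.07]
[-536.6, 406.6, -241.9] [0.08, -0.02, 19.07]
[-581.3, 719.6, -241.5] [0.08, -0.02, 19.07]
[-393.5, 880.6, -241.2] [0.08, -0.02, 19.07]
[-391.3, 875.6, 118.8] [0.08, -0.02, 19.07]
```

View pics/w0.png

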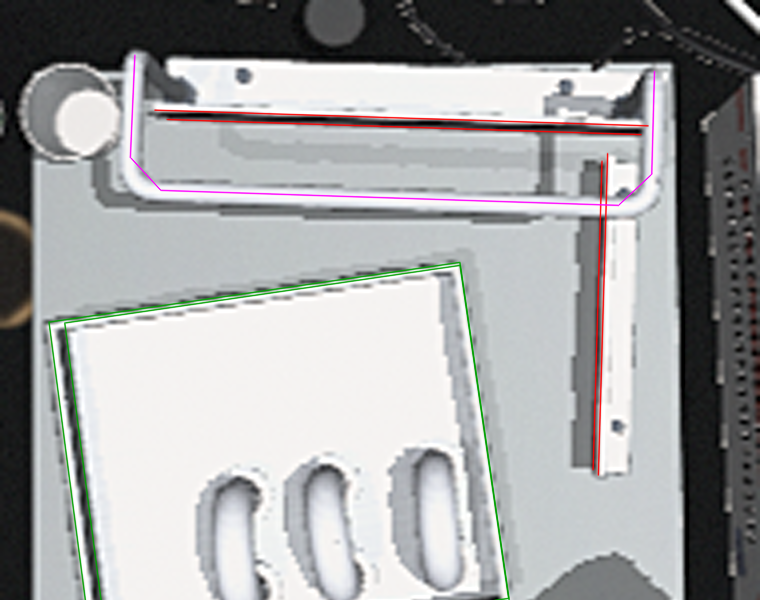

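Emit:
drive_tool(
  moves=[
    [1,0,0,-240,0,0,0],
    [1,0,0,-240,0,0,0],
    [1,0,0,-240,0,0,0],
    [1,0,0,-240,0,0,0],
    [1,0,0,-240,0,0,0],
    [1,-290,138,-240,0,0,0],
    [1,-290,138,-240,0,0,0],
    [1,-290,138,-240,0,0,0],
    [1,-290,138,-240,0,0,0],
    [1,-290,138,-240,0,0,0],
    [1,-290,138,-240,0,0,0],
    [1,-290,138,-240,0,0,0],
  ],
)

```text
time: 1.3
ee_pos: [0.5015, -0.3472, 0.4572]
orientation: [[-0.893, -0.45, -0.001], [-0.45, 0.893, 0.002], [0.0, 0.003, -1.0]]
ft_force: [-1.3, 0.1, 0.1]
grip_width: 0.0853
```

Emit:
drive_tool(
  moves=[
    [1,-246,268,0,0,0,19],
    [1,-246,268,0,0,0,19],
    [1,-246,268,0,0,0,19],
    [1,-246,268,0,0,0,19],
    [1,-246,268,0,0,0,19],
    [1,-246,268,0,0,0,19],
    [1,-246,268,0,0,0,19],
    [1,-246,268,0,0,0,19],
    [1,-290,581,0,0,0,19],
    [1,-290,581,0,0,0,19],
    [1,-290,581,0,0,0,19],
    [1,-290,581,0,0,0,19],
  ],
)

```text
time: 2.5
ee_pos: [0.5354, 0.1939, 0.458]
orientation: [[-0.991, -0.134, -0.002], [-0.134, 0.991, 0.002], [0.001, 0.002, -1.0]]
ft_force: [1.2, 0.5, -1.0]
grip_width: 0.0853
```

```bash
python3 - <<'E'
from h import *
s=r.state();print(s["ee_pos"],s["joint_positions"])
for p in([.35,.36,.46],[.27,.347,.46],[.27,.347,.15],[.27,.347,.05]):plan(p,97.5,s)
E
```

```text
[0.53538946 0.19388787 0.45803238] [  39.48278901    7.20431672   13.28229583   -0.15211303  -96.07624851
 -121.77369013]
[161.4, 189.5, -1.3] [0.13, -0.08, 0.23]
[242.4, 187.4, -1.2] [0.13, -0.08, 0.23]
[242.0, 186.7, 308.8] [0.13, -0.08, 0.23]
[241.8, 186.5, 408.8] [0.13, -0.08, 0.23]
```

Emit:
drive_tool(
  moves=[
    [1,161,189,0,0,0,0],
    [1,161,189,0,0,0,0],
    [1,161,189,0,0,0,0],
    [1,161,189,0,0,0,0],
    [1,161,189,0,0,0,0],
    [1,242,187,0,0,0,0],
    [1,242,187,0,0,0,0],
    [1,242,187,300,0,0,0],
    [1,242,187,300,0,0,0],
    [1,242,187,300,0,0,0],
    [1,242,187,300,0,0,0],
    [1,242,187,300,0,0,0],
  ],
)

```text
time: 3.7
ee_pos: [0.2697, 0.3466, 0.2071]
orientation: [[-0.991, -0.135, -0.002], [-0.135, 0.991, 0.003], [0.001, 0.003, -1.0]]
ft_force: [0.8, 1.2, -0.4]
grip_width: 0.0853
```

```bash
python3 - <<'E'
from h import *
s=r.state();print(s["ee_pos"],s["joint_positions"])
for p in([.27,.347,.05],):plan(p,97.5,s)
im=r.camera("top")
big=cv2.resize(im[150:340,180:370],None,fx=4,fy=4,interpolation=cv2.INTER_CUBIC)
big=wire(big,"top",[.522,.292,-2.7],[.4147,.366,7.5],off=(180,150),s=4)
sc=r.camera("scene")
cv2.imwrite("pics/w1.png",np.hstack([cv2.resize(big,(420,420)),sc[:,100:470]]))
E
```

```text
[0.26972719 0.34663947 0.20705291] [ 7.78809348e+01 -1.93519419e+00 -2.83691963e+01 -1.42385603e-01
 -6.34266496e+01 -1.60078857e+02]
[-0.5, -0.2, 157.1] [0.17, -0.07, 0.24]
```

View pics/w1.png

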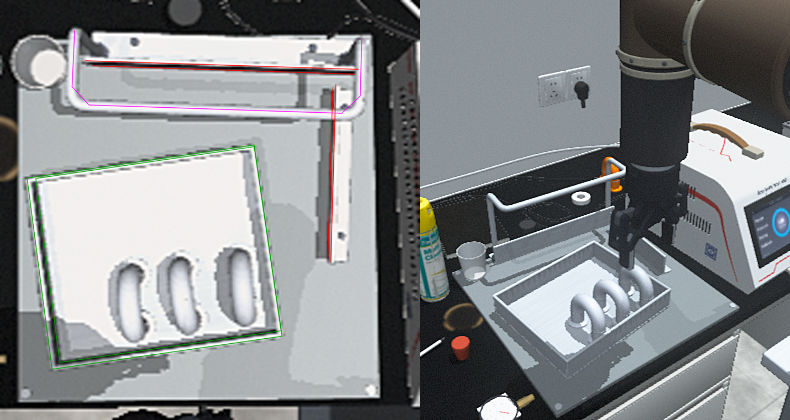

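Emit:
drive_tool(
  moves=[
    [1,0,0,50,0,0,0],
    [1,0,0,100,0,0,0],
    [1,0,0,140,0,0,0],
    [1,0,0,157,0,0,0],
    [1,0,0,157,0,0,0],
    [1,-10,0,157,0,0,0],
    [1,-16,0,157,0,0,0],
    [1,-21,0,157,0,0,0],
    [1,-24,0,157,0,0,0],
    [1,-27,0,157,0,0,0],
    [1,-30,0,157,0,0,0],
    [1,-33,0,157,0,0,0],
  ],
)

```text
time: 5.0
ee_pos: [0.3001, 0.3457, 0.0458]
orientation: [[-0.991, -0.133, -0.006], [-0.133, 0.991, -0.009], [0.007, -0.008, -1.0]]
ft_force: [-0.1, 0.5, -0.8]
grip_width: 0.0855
```

```bash
python3 - <<'E'
from h import *
s=r.state();print(s["ee_pos"],s["joint_positions"],s["ft_force"])
# path: tool centre = wall centre - 11mm along normal
a,b=np.array([.308,.352,7.5]),np.array([.417,.367,-2.7])
for k in(.2,.4,.6,.8,.95):
    p=a+(b-a)*k;n=np.array([np.cos(np.radians(p[2])),np.sin(np.radians(p[2]))])
    plan([*(p[:2]-.011*n),.05],90+p[2],s)
E
```

```text
[0.3001393  0.3457121  0.04576272] [  73.61829173   11.7907473   -38.20286324   -0.3068421   -40.57820095
 -155.71897429] [-0.06214848  0.50697257 -0.76962489]
[-19.6, 5.6, -4.4] [-0.45, -0.41, 2.21]
[-41.6, 6.1, -4.6] [-0.46, -0.4, 4.25]
[-63.7, 6.5, -4.7] [-0.46, -0.39, 6.29]
[-85.7, 7.0, -4.9] [-0.47, -0.38, 8.33]
[-102.3, 7.3, -5.0] [-0.48, -0.38, 9.86]
```

Emit:
drive_tool(
  moves=[
    [1,-4,2,-3,0,0,0],
    [1,-8,4,-3,0,0,0],
    [1,-12,5,-3,0,0,0],
    [1,-16,6,-3,0,0,1],
    [1,-20,6,-3,0,0,2],
    [1,-24,6,-3,0,0,2.5],
    [1,-28,6,-3,0,0,3],
    [1,-32,6,-3,0,0,3.5],
    [1,-36,6,-3,0,0,4],
    [1,-40,6,-3,0,0,4.5],
    [1,-44,6,-3,0,0,5],
    [1,-48,6,-3,0,0,5.5],
  ],
)

```text
time: 6.2
ee_pos: [0.3472, 0.3581, 0.0484]
orientation: [[-0.999, -0.037, -0.006], [-0.037, 0.999, -0.009], [0.006, -0.008, -1.0]]
ft_force: [-0.6, 0.7, -0.2]
grip_width: 0.0855
```

```bash
cat > look.py <<'E'
import sys
from h import *
def look(name,stand=[.522,.292,-2.7],tray=None,bends=(),half=True):
    s=r.state();print(s["time"],s["ee_pos"],s["ft_force"])
    im=r.camera("top")
    big=cv2.resize(im[150:340,180:370],None,fx=4,fy=4,interpolation=cv2.INTER_CUBIC)
    cv2.imwrite(f"pics/{name}_raw.png",im)
    big=cv2.resize(wire(big,"top",stand,tray,bends,off=(180,150),s=4),(420,420))
    sc=r.camera("scene");cv2.imwrite(f"pics/{name}_sc.png",sc)
    cv2.imwrite(f"pics/{name}.png",np.hstack([big,sc[:,100:470]]))
E
python3 - <<'E'
from look import *
look("w2",tray=[.455,.37,2])
E
```

```text
6.2 [0.34723298 0.35812036 0.04835877] [-0.61576474  0.7331439  -0.15001776]
```

View pics/w2.png

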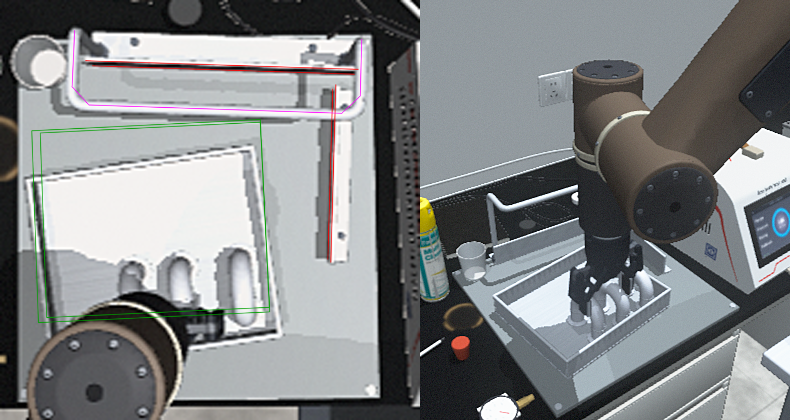

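```bash
python3 - <<'E'
from h import *
sc=cv2.imread("pics/w2_sc.png");tp=cv2.imread("pics/w2_raw.png")
P=[[.3472,.3581,.0484],[.3472-.002,.3581+.0427,.036],[.3472+.002,.3581-.0427,.036]]
for n,i in(("scene",sc),("top",tp)):
    for q in proj(n,P):cv2.circle(i,tuple(np.int32(q)),2,(0,0,255),-1)
a=wire(sc,"scene",[.522,.292,-2.7],[.4147,.366,7.5])[230:390,150:360];b=tp[230:340,180:330]
cv2.imwrite("pics/c.png",np.hstack([cv2.resize(a,(393*1,300)),cv2.resize(b,(405,300))]))
E
```

```text
(no output)
```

View pics/c.png

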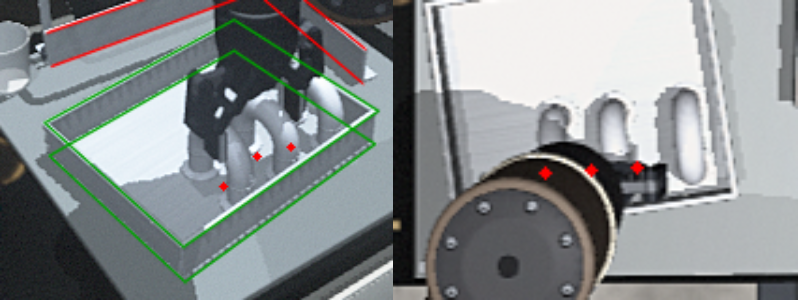

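```bash
python3 - <<'E'
from h import *
w=cv2.imread("pics/w1.png")
s=r.state();print(s["ee_pos"],s["joint_positions"])
c=np.array([.2697,.3466,.2071]);y=np.array([-.135,.991,0])
for off,col in((.012,(0,0,255)),(.025,(0,255,0)),(0.,(255,0,0))):
    for k in(-1,0,1):
        q=proj("scene",c+y*k*.0427-[0,0,off])[0]+[320,0];cv2.circle(w,tuple(np.int32(q)),2,col,-1)
a=cv2.resize(w[150:330,560:760],None,fx=3,fy=3)
s=r.state();wr=r.camera("wrist");print(r.get_calibration("wrist"))
cv2.imwrite("pics/wr.png",wr)
cv2.imwrite("pics/c2.png",np.hstack([a[:400],cv2.resize(wr,(533,400))])[:, :])
i=cv2.imread("pics/c2.png");cv2.imwrite("pics/c2.png",cv2.resize(i,None,fx=.7,fy=.7))
E
```

```text
[0.34742011 0.35823556 0.04834051] [  68.36229489   15.00277569  -33.06802938   -0.20954851  -42.50742989
 -156.08457727]
{'K': array([[374.31039467,   0.        , 281.12886898],
       [  0.        , 374.31039467, 205.91236019],
       [  0.        ,   0.        ,   1.        ]]), 'position': array([0.27277988, 0.35650682, 0.20359571]), 'orientation': array([[-0.03511934,  0.95717642,  0.28736724],
       [ 0.99935093,  0.03594298,  0.00241076],
       [-0.00802131,  0.28726538, -0.95781745]])}
```

View pics/c2.png

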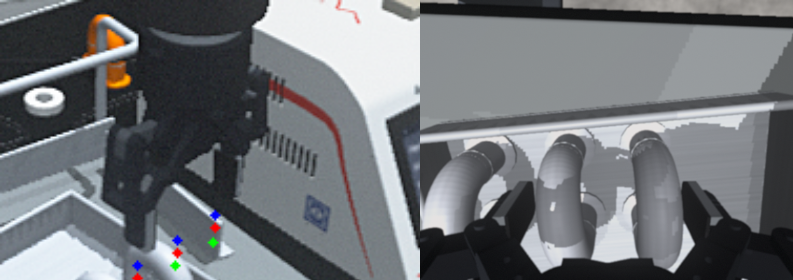

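Emit:
drive_tool(
  moves=[
    [1,0,0,-20,0,0,0],
    [1,0,0,-60,0,0,0],
    [1,0,0,-100,0,0,0],
    [1,0,0,-150,0,0,0],
    [1,0,0,-150,0,0,0],
    [-1,40,0,-150,0,0,-5],
    [-1,77,0,-150,0,0,-5],
    [-1,77,0,-150,0,0,-5],
    [-1,77,0,-150,0,0,-5],
    [-1,77,0,-150,0,0,-5],
    [-1,77,0,-150,0,0,-5],
    [-1,77,0,-150,0,0,-5],
  ],
)

```text
time: 7.55
ee_pos: [0.2717, 0.3564, 0.1985]
orientation: [[-0.992, -0.123, -0.006], [-0.123, 0.992, -0.009], [0.007, -0.008, -1.0]]
ft_force: [-0.3, -0.4, -0.1]
grip_width: 0.0001
```

```bash
python3 - <<'E'
from h import *
s=r.state();print(s["ee_pos"],s["orientation"],s["grip_width"],s["ft_force"],s["joint_positions"])
sc=r.camera("scene");tp=r.camera("top");cv2.imwrite("pics/t3.png",tp)
for off,col in((0,(255,0,0)),(.025,(0,255,0))):
    q=proj("scene",s["ee_pos"]-[0,0,off])[0];cv2.circle(sc,tuple(np.int32(q)),1,col,-1)
q=proj("scene",s["ee_pos"])[0].astype(int);print(q)
a=cv2.resize(sc[q[1]-60:q[1]+50,q[0]-60:q[0]+50],None,fx=3.5,fy=3.5)
b=cv2.resize(tp[150:340,180:370],(385,385))
cv2.imwrite("pics/c3.png",np.hstack([a,b]))
E
```

```text
[0.27171738 0.35640402 0.19852587] [[-0.9923618  -0.12320498 -0.00621155]
 [-0.12314525  0.99234579 -0.00922361]
 [ 0.0073004  -0.00838824 -0.99993817]] 0.0001420411590564705 [-0.28908572 -0.3558758  -0.09634903] [ 7.77919065e+01 -5.47284926e-02 -2.76725202e+01 -2.65036993e-01
 -6.29742539e+01 -1.60594653e+02]
[318 270]
```

View pics/c3.png

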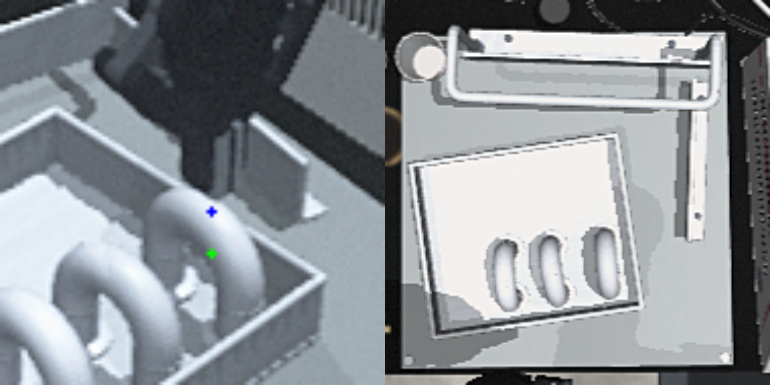

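Emit:
drive_tool(
  moves=[
    [-1,0,0,50,0,0,0],
    [-1,0,0,100,0,0,0],
    [-1,0,0,130,0,0,0],
    [-1,0,0,145,0,0,0],
    [-1,0,0,150,0,0,0],
    [-1,0,0,152,0,0,0],
    [-1,0,0,154,0,0,0],
    [-1,0,0,156,0,0,0],
    [-1,0,0,158,0,0,0],
    [-1,0,0,158,0,0,0],
  ],
)

```text
time: 8.65
ee_pos: [0.2707, 0.3551, 0.0408]
orientation: [[-0.992, -0.123, -0.006], [-0.123, 0.992, -0.008], [0.007, -0.008, -1.0]]
ft_force: [0.8, 0.5, -0.8]
grip_width: -0.0
```

```bash
python3 - <<'E'
from h import *
s=r.state();print(s["ee_pos"],s["ft_force"])
sc=r.camera("scene");wr=r.camera("wrist")
cv2.imwrite("pics/c4.png",np.hstack([cv2.resize(sc[150:400,200:450],(400,400)),cv2.resize(wr[:,80:500],(400,400))]))
E
```

```text
[0.27065876 0.35509201 0.0408105 ] [ 0.80968588  0.51076609 -0.78260625]
```

View pics/c4.png

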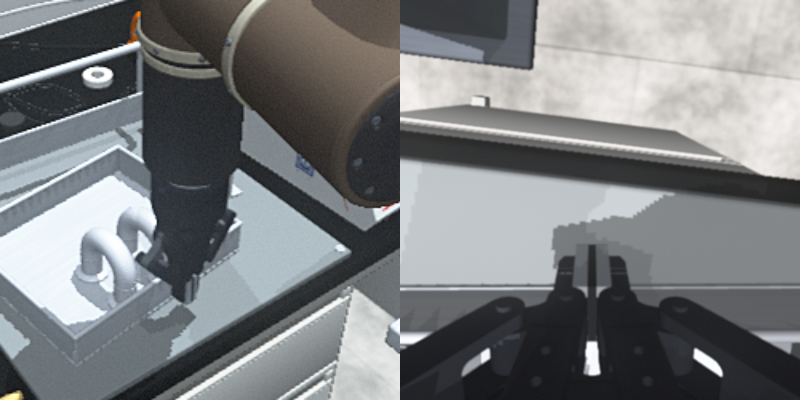

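```bash
python3 - <<'E'
from h import *
for z in(.0158,.03,.045,.06):print(z,proj("scene",[.2707,.3551,z])[0],proj("wrist",[.2707,.3551,z])[0],proj("wrist",[.2597,.3551,z])[0])
E
```

```text
0.0158 [314.97086079 352.00971342] [281.88192956 243.63231868] [284.50689066 223.75374331]
0.03 [315.31187686 346.29804851] [281.71633292 254.91540194] [284.53970154 233.7118235 ]
0.045 [315.67846528 340.15807343] [281.51195162 268.84111473] [284.58030952 246.03631862]
0.06 [316.05176435 333.90570184] [281.2688642  285.40410607] [284.62877036 260.74415318]
```

Emit:
drive_tool(
  moves=[
    [-1,0,0,2,0,0,0],
    [-1,0,0,4,0,0,0],
    [-1,0,0,6,0,0,0],
    [-1,0,0,6,0,0,0],
  ],
)

```text
time: 9.15
ee_pos: [0.2706, 0.3548, 0.0345]
orientation: [[-0.992, -0.123, -0.006], [-0.123, 0.992, -0.009], [0.007, -0.008, -1.0]]
ft_force: [-0.9, 0.2, -0.5]
grip_width: 0.0001
```

Emit:
drive_tool(
  moves=[
    [-1,0,0,3,0,0,0],
    [-1,0,0,6,0,0,0],
    [-1,0,0,9,0,0,0],
    [-1,0,0,12,0,0,0],
    [-1,0,0,15,0,0,0],
    [-1,0,0,18,0,0,0],
    [-1,0,0,18,0,0,0],
  ],
)

```text
time: 9.85
ee_pos: [0.2703, 0.3543, 0.016]
orientation: [[-0.992, -0.123, -0.006], [-0.123, 0.992, -0.01], [0.008, -0.009, -1.0]]
ft_force: [-0.4, -0.3, -0.1]
grip_width: 0.0
```

Emit:
drive_tool(
  moves=[
    [-1,0,0,1.5,0,0,0],
    [-1,0,0,3,0,0,0],
    [-1,0,0,4.5,0,0,0],
    [-1,0,0,4.5,0,0,0],
  ],
)

```text
time: 10.25
ee_pos: [0.2703, 0.3542, 0.0114]
orientation: [[-0.992, -0.123, -0.007], [-0.123, 0.992, -0.01], [0.008, -0.009, -1.0]]
ft_force: [-0.0, 0.1, 0.4]
grip_width: 0.0
```

Emit:
drive_tool(
  moves=[
    [-1,0,0,1.5,0,0,0],
    [-1,0,0,3,0,0,0],
    [-1,0,0,4.5,0,0,0],
    [-1,0,0,4.5,0,0,0],
  ],
)

```text
time: 10.65
ee_pos: [0.2702, 0.354, 0.0067]
orientation: [[-0.992, -0.123, -0.007], [-0.123, 0.992, -0.011], [0.008, -0.01, -1.0]]
ft_force: [1.2, 0.1, 0.9]
grip_width: -0.0001
```

Emit:
drive_tool(
  moves=[
    [-1,0,0,1.5,0,0,0],
    [-1,0,0,3,0,0,0],
    [-1,0,0,4.5,0,0,0],
    [-1,0,0,4.5,0,0,0],
  ],
)

```text
time: 11.05
ee_pos: [0.2701, 0.3537, 0.0019]
orientation: [[-0.992, -0.123, -0.007], [-0.123, 0.992, -0.011], [0.008, -0.01, -1.0]]
ft_force: [0.1, 0.3, -0.4]
grip_width: 0.0001
```

Emit:
drive_tool(
  moves=[
    [-1,0,0,1.5,0,0,0],
    [-1,0,0,3,0,0,0],
    [-1,0,0,3,0,0,0],
  ],
)

```text
time: 11.35
ee_pos: [0.2701, 0.3536, -0.0013]
orientation: [[-0.992, -0.123, -0.007], [-0.123, 0.992, -0.011], [0.008, -0.01, -1.0]]
ft_force: [-0.5, 0.6, 0.1]
grip_width: 0.0001
```

Emit:
drive_tool(
  moves=[
    [-1,0,0,1.5,0,0,0],
    [-1,0,0,3,0,0,0],
    [-1,0,0,3,0,0,0],
  ],
)

```text
time: 11.65
ee_pos: [0.2702, 0.3538, -0.002]
orientation: [[-0.992, -0.125, -0.006], [-0.124, 0.992, -0.011], [0.007, -0.01, -1.0]]
ft_force: [-9.4, -8.4, 39.5]
grip_width: 0.0
```

Emit:
drive_tool(
  moves=[
    [-1,0,0,-5,0,0,0],
    [1,0,0,-10,0,0,0],
    [1,0,0,-10,0,0,0],
    [1,0,0,-10,0,0,0],
    [1,0,0,-10,0,0,0],
    [1,0,0,-10,0,0,0],
  ],
)

```text
time: 12.25
ee_pos: [0.2702, 0.3537, 0.0076]
orientation: [[-0.992, -0.124, -0.006], [-0.124, 0.992, -0.012], [0.008, -0.011, -1.0]]
ft_force: [0.0, 0.5, -0.3]
grip_width: 0.0726
```

```bash
python3 - <<'E'
from h import *
s=r.state();print(s["ee_pos"],s["ft_force"],s["grip_width"])
a,b=np.array([.308,.352,7.5]),np.array([.417,.367,-2.7])
for k in(-.15,0,.2,.4,.6,.8,.95):
    p=a+(b-a)*k;n=np.array([np.cos(np.radians(p[2])),np.sin(np.radians(p[2]))])
    plan([*(p[:2]-.011*n),.006],90+p[2],s)
E
```

```text
[0.27019095 0.35367465 0.00761287] [ 0.04786381  0.49772062 -0.30772475] 0.07264367793100927
[-9.8, -6.9, 1.6] [-0.61, -0.46, -1.89]
[-26.3, -6.4, 1.5] [-0.62, -0.45, -0.36]
[-48.3, -5.8, 1.3] [-0.62, -0.44, 1.68]
[-70.3, -5.1, 1.1] [-0.63, -0.43, 3.72]
[-92.4, -4.4, 0.9] [-0.64, -0.41, 5.76]
[-114.4, -3.8, 0.8] [-0.65, -0.4, 7.8]
[-131.0, -3.3, 0.6] [-0.65, -0.39, 9.33]
```

Emit:
drive_tool(
  moves=[
    [1,-6,-3,1,-0.6,-0.4,0],
    [1,-12,-6,1,-0.6,-0.4,0],
    [1,-18,-6,1,-0.6,-0.4,0],
    [1,-22,-6,1,-0.6,-0.4,0],
    [1,-26,-6,1,-0.6,-0.4,0],
    [1,-30,-6,1,-0.6,-0.4,0.2],
    [1,-34,-6,1,-0.6,-0.4,0.5],
    [1,-38,-6,1,-0.6,-0.4,0.8],
    [1,-42,-6,1,-0.6,-0.4,1.1],
    [1,-46,-6,1,-0.6,-0.4,1.5],
    [1,-50,-6,1,-0.6,-0.4,1.8],
    [1,-54,-6,1,-0.6,-0.4,2.2],
  ],
)

```text
time: 13.45
ee_pos: [0.3242, 0.3547, 0.0065]
orientation: [[-0.996, -0.086, -0.001], [-0.086, 0.996, -0.0], [0.001, -0.0, -1.0]]
ft_force: [-8.5, 0.5, 5.2]
grip_width: 0.0852
```

```bash
python3 - <<'E'
from look import *
look("w5",tray=[.44,.369,5.3])
s=r.state()
a,b=np.array([.308,.352,7.5]),np.array([.417,.367,-2.7])
for k in(.25,.4,.6,.8,.95,1.05):
    p=a+(b-a)*k;n=np.array([np.cos(np.radians(p[2])),np.sin(np.radians(p[2]))])
    plan([*(p[:2]-.011*n),.006],90+p[2],s)
E
```

```text
13.45 [0.32419256 0.35471223 0.00646936] [-8.52660278  0.5197225   5.24027078]
[0.4, 0.1, 0.4] [-0.01, -0.04, -0.02]
[-16.1, 1.2, 0.3] [-0.01, -0.04, 1.51]
[-38.1, 2.7, 0.3] [-0.01, -0.04, 3.55]
[-60.1, 4.2, 0.3] [-0.01, -0.04, 5.59]
[-76.6, 5.3, 0.3] [-0.01, -0.04, 7.12]
[-87.6, 6.1, 0.3] [-0.01, -0.04, 8.14]
```

View pics/w5.png

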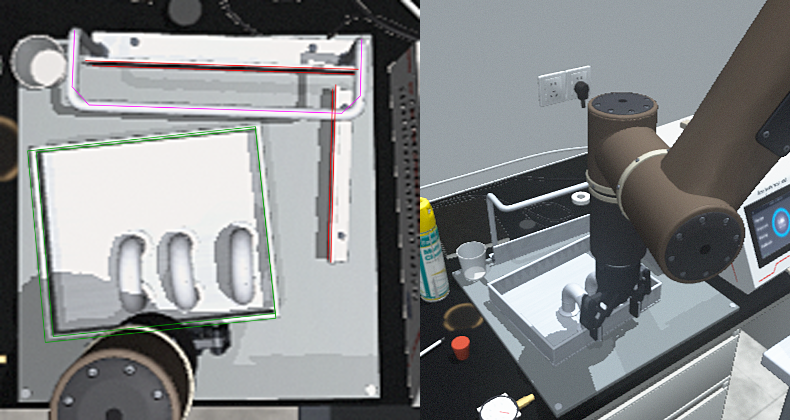

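Emit:
drive_tool(
  moves=[
    [1,-4,0,0,0,0,0.4],
    [1,-8,0.5,0,0,0,0.8],
    [1,-12,1,0,0,0,1.2],
    [1,-16,1,0,0,0,1.5],
    [1,-20,1.5,0,0,0,1.9],
    [1,-24,1.5,0,0,0,2.3],
    [1,-28,2,0,0,0,2.6],
    [1,-32,2,0,0,0,3],
    [1,-36,2.5,0,0,0,3.4],
    [1,-40,3,0,0,0,3.7],
    [1,-44,3,0,0,0,4.1],
    [1,-48,3,0,0,0,4.5],
  ],
)

```text
time: 14.75
ee_pos: [0.3717, 0.3617, 0.0063]
orientation: [[-1.0, -0.008, -0.001], [-0.008, 1.0, -0.001], [0.002, -0.001, -1.0]]
ft_force: [-7.6, -0.1, 4.3]
grip_width: 0.0853
```

Emit:
drive_tool(
  moves=[
    [1,-4,0,0,0,0,0.4],
    [1,-8,0,0,0,0,0.8],
    [1,-12,0,0,0,0,1.2],
    [1,-15,0,0,0,0,1.5],
    [1,-18,0,0,0,0,1.9],
    [1,-21,0,0,0,0,2.3],
    [1,-24,0,0,0,0,2.7],
    [1,-26,0,0,0,0,2.9],
    [1,-28,0,0,0,0,2.9],
  ],
)

```text
time: 15.65
ee_pos: [0.3991, 0.3621, 0.0062]
orientation: [[-0.999, 0.043, -0.002], [0.043, 0.999, -0.001], [0.002, -0.001, -1.0]]
ft_force: [-8.9, 1.2, 5.9]
grip_width: 0.0852
```

```bash
python3 - <<'E'
from h import *
s=r.state();print(s["ee_pos"],s["ft_force"],s["orientation"][:2,1]);plan([.417-.011,.3675,.006],87.3,s)
E
```

```text
[0.39914402 0.36205892 0.00624316] [-8.90816052  1.20734299  5.85653653] [0.04286683 0.99908048]
[-6.6, 5.7, 0.2] [-0.05, -0.13, 0.24]
```

Push to contact with the rear fence, watching the force.

Emit:
drive_tool(
  moves=[
    [1,-2,0,0,0,0,0.2],
    [1,-4,0,0,0,0,0.2],
    [1,-5,0,0,0,0,0.2],
    [1,-5,0,0,0,0,0.2],
  ],
)

```text
time: 16.05
ee_pos: [0.4035, 0.3617, 0.0062]
orientation: [[-0.999, 0.046, -0.003], [0.046, 0.999, -0.001], [0.003, -0.001, -1.0]]
ft_force: [-7.5, 0.9, 4.6]
grip_width: 0.0852
```

Emit:
drive_tool(
  moves=[
    [1,-1,0,0,0,0,0],
    [1,-2,0,0,0,0,0],
    [1,-2,0,0,0,0,0],
  ],
)

```text
time: 16.35
ee_pos: [0.4043, 0.3616, 0.0062]
orientation: [[-0.999, 0.046, -0.005], [0.046, 0.999, -0.001], [0.005, -0.002, -1.0]]
ft_force: [-11.6, 2.2, 6.5]
grip_width: 0.0855
```

Emit:
drive_tool(
  moves=[
    [1,-1,0,0,0,0,0],
    [1,-2,0,0,0,0,0],
    [1,-2,0,0,0,0,0],
  ],
)

```text
time: 16.65
ee_pos: [0.4043, 0.3616, 0.0062]
orientation: [[-0.999, 0.046, -0.007], [0.047, 0.999, -0.002], [0.007, -0.002, -1.0]]
ft_force: [-17.5, 2.1, 8.3]
grip_width: 0.0855
```

Emit:
drive_tool(
  moves=[
    [1,8,0,0,0,0,0],
    [1,20,0,0,0,0,0],
    [1,20,0,-50,0,0,0],
    [1,20,0,-100,0,0,0],
    [1,20,0,-150,0,0,0],
    [1,60,0,-200,0,0,-8],
    [1,60,50,-200,0,0,-16],
    [1,60,100,-200,0,0,-24],
    [1,60,120,-200,0,0,-32],
    [1,60,120,-200,0,0,-40],
    [1,60,120,-200,0,0,-48],
    [1,60,120,-200,0,0,-56],
  ],
)

```text
time: 17.85
ee_pos: [0.3508, 0.4844, 0.2057]
orientation: [[-0.592, -0.806, -0.007], [-0.806, 0.592, -0.003], [0.006, 0.004, -1.0]]
ft_force: [-0.2, -0.5, -0.8]
grip_width: 0.0853
```

```bash
python3 - <<'E'
from h import *
s=r.state();print(s["ee_pos"],s["joint_positions"])
im=r.camera("top");cv2.imwrite("pics/t6.png",im)
big=cv2.resize(im[155:305,175:375],None,fx=4,fy=4,interpolation=cv2.INTER_CUBIC)
S=[.522,.292,-2.7];f=T(S)
t=[*f([0,.074,0])[0][:2],-2.7];print(t)
cv2.imwrite("pics/w6.png",wire(big,"top",S,t,off=(175,155),s=4))
E
```

```text
[0.35083872 0.48441913 0.20573968] [  72.54826015   14.09007192   -9.99485731   -0.38668044  -66.1871303
 -108.7195032 ]
[np.float64(0.5254858773525136), np.float64(0.36591785074718575), -2.7]
```

View pics/w6.png

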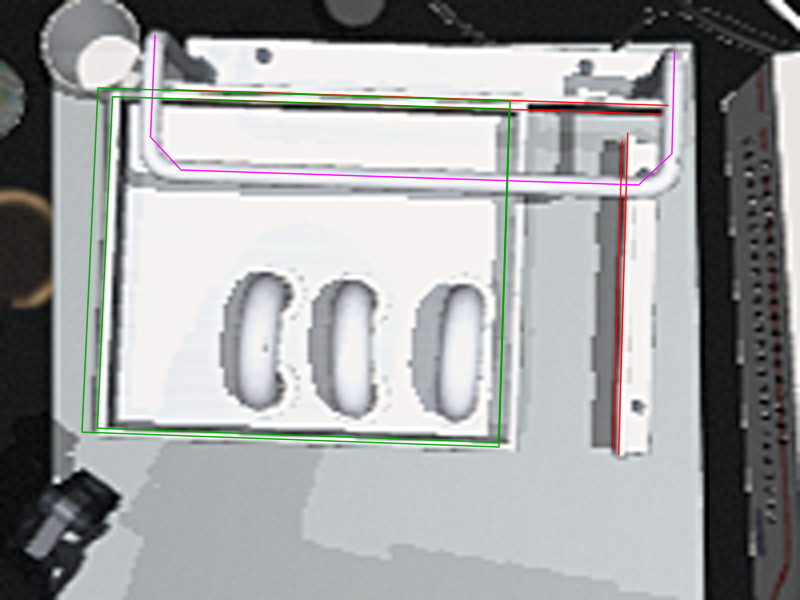

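```bash
python3 - <<'E'
from h import *
s=r.state();f=T([.522,.292,-2.7])
for y,z in((.223,.2),(.223,.006),(.14,.006)):
    w=f([-.058,y,0])[0];print(w);plan([*w[:2],z],177.3,s)
E
```

```text
[0.47456913 0.51748462 0.        ]
[-99.3, -80.9, 4.9] [0.35, -0.28, -33.15]
[0.47456913 0.51748462 0.        ]
[-100.5, -81.7, 198.9] [0.35, -0.28, -33.15]
[0.47065929 0.43457676 0.        ]
[-31.0, -127.1, 199.1] [0.35, -0.28, -33.15]
```

Emit:
drive_tool(
  moves=[
    [0.6,-40,-30,5,0,0,-8],
    [0.6,-70,-55,5,0,0,-16],
    [0.6,-100,-81,5,0.3,-0.3,-25],
    [0.6,-100,-81,5,0.3,-0.3,-33],
    [0.6,-100,-81,5,0.3,-0.3,-33],
    [0.6,-100,-81,50,0.3,-0.3,-33],
    [0.6,-100,-81,100,0.3,-0.3,-33],
    [0.6,-100,-81,150,0.3,-0.3,-33],
    [0.6,-100,-81,180,0.3,-0.3,-33],
    [0.6,-100,-81,190,0.3,-0.3,-33],
    [0.6,-100,-81,198,0.3,-0.3,-33],
    [0.6,-100,-81,198,0.3,-0.3,-33],
  ],
)

```text
time: 19.1
ee_pos: [0.4736, 0.5181, 0.0076]
orientation: [[-0.051, -0.999, -0.0], [-0.999, 0.051, 0.001], [-0.001, 0.0, -1.0]]
ft_force: [-0.5, -0.1, -0.5]
grip_width: 0.0687
```

Emit:
drive_tool(
  moves=[
    [0.6,4,0,0,0,0,0],
    [0.6,8,0,0,0,0,0],
    [0.6,12,0,0,0,0,0],
    [0.6,15,0,0,0,0,0],
    [0.6,18,0,0,0,0,0],
    [0.6,21,0,0,0,0,0],
    [0.6,24,0,0,0,0,0],
    [0.6,27,0,0,0,0,0],
    [0.6,30,0,0,0,0,0],
  ],
)

```text
time: 20.0
ee_pos: [0.4726, 0.49, 0.0082]
orientation: [[-0.05, -0.999, 0.002], [-0.999, 0.05, 0.005], [-0.005, -0.001, -1.0]]
ft_force: [0.1, 5.0, -0.9]
grip_width: 0.0684
```

```bash
python3 - <<'E'
from h import *
s=r.state();f=T([.522,.292,-2.7]);print(s["ft_force"],s["grip_width"])
for y in(.19,.141):
    w=f([-.058,y,0])[0];plan([*w[:2],.006],177.3,s)
E
```

```text
[ 0.12904965  5.02818214 -0.93384429] 0.06835257485034879
[5.4, -0.7, 2.2] [-0.08, 0.27, -0.18]
[54.4, -0.8, 1.9] [-0.08, 0.27, -0.18]
```

Emit:
drive_tool(
  moves=[
    [0.6,4,0,1,0,0,0],
    [0.6,8,0,1,0,0,0],
    [0.6,12,0,1,0,0,0],
    [0.6,16,0,1,0,0,0],
    [0.6,20,0,1,0,0,0],
    [0.6,24,0,1,0,0,0],
    [0.6,28,0,1,0,0,0],
    [0.6,32,0,1,0,0,0],
    [0.6,36,0,1,0,0,0],
    [0.6,40,0,1,0,0,0],
    [0.6,43,0,1,0,0,0],
    [0.6,46,0,1,0,0,0],
  ],
)

```text
time: 21.2
ee_pos: [0.471, 0.4468, 0.0081]
orientation: [[-0.049, -0.999, 0.004], [-0.999, 0.049, 0.009], [-0.01, -0.004, -1.0]]
ft_force: [-1.7, 7.2, 0.7]
grip_width: 0.0683
```

Emit:
drive_tool(
  moves=[
    [0.6,2,0,0,0,0,0],
    [0.6,4,0,0,0,0,0],
    [0.6,5,0,0,0,0,0],
    [0.6,6,0,0,0,0,0],
    [0.6,6,0,0,0,0,0],
  ],
)

```text
time: 21.7
ee_pos: [0.4711, 0.4426, 0.0085]
orientation: [[-0.049, -0.999, 0.005], [-0.999, 0.049, 0.012], [-0.012, -0.005, -1.0]]
ft_force: [-1.8, 5.5, -0.3]
grip_width: 0.0685
```

Emit:
drive_tool(
  moves=[
    [0.6,1,0,0,0,0,0],
    [0.6,2,0,0,0,0,0],
    [0.6,2,0,0,0,0,0],
  ],
)

```text
time: 22.0
ee_pos: [0.471, 0.4416, 0.0087]
orientation: [[-0.049, -0.999, 0.006], [-0.999, 0.049, 0.014], [-0.014, -0.005, -1.0]]
ft_force: [-1.1, 5.4, -1.7]
grip_width: 0.0681
```

Emit:
drive_tool(
  moves=[
    [0.6,1,0,0,0,0,0],
    [0.6,2,0,0,0,0,0],
    [0.6,2,0,0,0,0,0],
  ],
)

```text
time: 22.3
ee_pos: [0.471, 0.4405, 0.0087]
orientation: [[-0.049, -0.999, 0.006], [-0.999, 0.049, 0.016], [-0.016, -0.006, -1.0]]
ft_force: [-1.4, 5.7, -2.7]
grip_width: 0.0686
```

Emit:
drive_tool(
  moves=[
    [0.6,2,0,1,0,0.9,0],
    [0.6,4,0,1,0,0.9,0],
    [0.6,6,0,1,0,0.9,0],
    [0.6,6,0,1,0,0.9,0],
  ],
)

```text
time: 22.7
ee_pos: [0.4713, 0.4372, 0.0084]
orientation: [[-0.048, -0.999, 0.008], [-0.999, 0.048, 0.004], [-0.005, -0.008, -1.0]]
ft_force: [-1.2, 8.5, -1.2]
grip_width: 0.0684
```

Emit:
drive_tool(
  moves=[
    [0.6,2,0,0,0,0,0],
    [0.6,3,0,0,0,0,0],
    [0.6,4,0,0,0,0,0],
    [0.6,4,0,0,0,0,0],
  ],
)

```text
time: 23.1
ee_pos: [0.4717, 0.4373, 0.009]
orientation: [[-0.048, -0.999, 0.01], [-0.999, 0.048, 0.011], [-0.011, -0.01, -1.0]]
ft_force: [-2.5, 14.4, -5.0]
grip_width: 0.0684
```

Emit:
drive_tool(
  moves=[
    [0.6,1,0,0,0,0,0],
    [0.6,2,0,0,0,0,0],
    [0.6,2,0,0,0,0,0],
  ],
)

```text
time: 23.4
ee_pos: [0.4719, 0.4376, 0.0093]
orientation: [[-0.048, -0.999, 0.012], [-0.999, 0.048, 0.014], [-0.015, -0.011, -1.0]]
ft_force: [-2.4, 11.3, -3.3]
grip_width: 0.0681
```

```bash
python3 - <<'E'
from h import *
s=r.state();f=T([.522,.292,-2.7]);print(s["ft_force"],s["grip_width"])
for y in(.141,):
    w=f([-.058,y,0])[0];plan([*w[:2],.006],177.3,s)
E
```

```text
[-2.42619289 11.26072142 -3.25755705] 0.06809863249958745
[2.1, 1.1, 3.3] [-0.63, 0.85, -0.07]
```

```bash
python3 - <<'E'
from h import *
s=r.state();f=T([.522,.292,-2.7])
for p,z in(((-.058,.19),.006),((-.058,.19),.15),((-.15,.08),.15),((-.15,0),.15),((-.15,0),.006)):
    w=f([*p,0])[0];plan([*w[:2],z],87.3 if p[0]<-.1 else 177.3,s)
E
```

```text
[-46.9, 1.2, 4.0] [-0.63, 0.85, -0.07]
[-49.0, -0.4, -140.0] [-0.63, 0.85, -0.07]
[61.1, 91.5, -142.6] [0.17, 1.16, 89.93]
[141.1, 91.4, -143.8] [0.17, 1.16, 89.93]
[143.2, 93.0, 0.2] [0.17, 1.16, 89.93]
```

Emit:
drive_tool(
  moves=[
    [0.6,-20,0,0,0,0.8,0],
    [0.6,-30,0,-30,0,0.8,0],
    [0.6,-30,0,-80,0,0.8,0],
    [0.6,-30,0,-140,0,0.8,0],
    [0.6,-30,0,-140,0,0.8,0],
    [0.6,-10,40,-143,0,1,9],
    [0.6,10,70,-143,0,1,18],
    [0.6,40,92,-143,0,1,27],
    [0.6,61,92,-143,0,1,36],
    [0.6,90,92,-143,0,1,45],
    [0.6,120,92,-143,0,1,54],
    [0.6,141,92,-143,0,1,63],
  ],
)

```text
time: 24.6
ee_pos: [0.3709, 0.2963, 0.1489]
orientation: [[-0.894, -0.449, 0.002], [-0.449, 0.894, -0.001], [-0.001, -0.002, -1.0]]
ft_force: [0.9, 0.7, 1.4]
grip_width: 0.0683
```

```bash
python3 - <<'E'
from h import *
s=r.state();f=T([.522,.292,-2.7]);print(s["ee_pos"],s["joint_positions"])
for p,z in(((-.15,0),.15),((-.15,0),.006)):
    w=f([*p,0])[0];plan([*w[:2],z],87.3,s)
E
```

```text
[0.37090263 0.29627664 0.14891124] [  62.57031436    4.9770291   -29.65711383    0.16632781  -55.38525061
 -125.98175324]
[-2.4, 1.9, -1.1] [-0.1, 0.09, 29.38]
[-2.2, 2.2, 142.9] [-0.1, 0.09, 29.38]
```

Emit:
drive_tool(
  moves=[
    [1,-2,2,0,0,0,8],
    [1,-2,2,0,0,0,16],
    [1,-2,2,30,0,0,24],
    [1,-2,2,60,0,0,29.4],
    [1,-2,2,100,0,0,29.4],
    [1,-2,2,130,0,0,29.4],
    [1,-2,2,143,0,0,29.4],
    [1,-2,2,143,0,0,29.4],
    [1,-2,2,143,0,0,29.4],
  ],
)

```text
time: 25.5
ee_pos: [0.3722, 0.2982, 0.0061]
orientation: [[-0.999, 0.047, 0.002], [0.047, 0.999, -0.003], [-0.002, -0.002, -1.0]]
ft_force: [-0.2, -0.2, 0.3]
grip_width: 0.0857
```

Emit:
drive_tool(
  moves=[
    [1,-5,0,0,0,0,0],
    [1,-10,0,0,0,0,0],
    [1,-15,0,0,0,0,0],
    [1,-20,0,0,0,0,0],
    [1,-24,0,0,0,0,0],
    [1,-27,0,0,0,0,0],
    [1,-30,0,0,0,0,0],
    [1,-32,0,0,0,0,0],
    [1,-33,0,0,0,0,0],
  ],
)

```text
time: 26.4
ee_pos: [0.4018, 0.2964, 0.006]
orientation: [[-0.999, 0.05, -0.003], [0.05, 0.999, -0.003], [0.003, -0.003, -1.0]]
ft_force: [-33.8, 10.0, 17.9]
grip_width: 0.0855
```

Emit:
drive_tool(
  moves=[
    [1,-1,0,0,0,0,0],
    [1,-2,0,0,0,0,0],
    [1,-3,0,0,0,0,0],
  ],
)

```text
time: 26.7
ee_pos: [0.4017, 0.2964, 0.006]
orientation: [[-0.999, 0.05, -0.007], [0.05, 0.999, -0.003], [0.007, -0.004, -1.0]]
ft_force: [-34.3, 10.1, 19.0]
grip_width: 0.0853
```

Emit:
drive_tool(
  moves=[
    [1,-1,0,0,0,0,0],
    [1,-2,0,0,0,0,0],
    [1,-3,0,0,0,0,0],
  ],
)

```text
time: 27.0
ee_pos: [0.4016, 0.2965, 0.006]
orientation: [[-0.999, 0.051, -0.011], [0.051, 0.999, -0.004], [0.01, -0.004, -1.0]]
ft_force: [-33.6, 10.4, 18.7]
grip_width: 0.0854
```

Emit:
drive_tool(
  moves=[
    [1,10,0,0,0,-0.5,0],
    [1,25,0,0,0,-0.5,0],
    [1,30,0,-50,0,-0.5,0],
    [1,30,0,-100,0,-0.5,0],
    [1,30,0,-150,0,-0.5,0],
    [1,40,0,-200,0,-0.5,0],
    [1,40,0,-220,0,-0.5,0],
  ],
)

```text
time: 27.7
ee_pos: [0.3646, 0.3005, 0.2316]
orientation: [[-0.999, 0.05, 0.002], [0.05, 0.999, 0.002], [-0.002, 0.002, -1.0]]
ft_force: [0.9, -0.1, 0.5]
grip_width: 0.0857
```

```bash
python3 - <<'E'
from h import *
s=r.state();print(s["ee_pos"],s["joint_positions"])
im=r.camera("top");cv2.imwrite("pics/t7.png",im)
z=5;x0,y0=203,165
big=cv2.resize(im[y0:y0+118,x0:x0+155],None,fx=z,fy=z,interpolation=cv2.INTER_CUBIC)
S=[.522,.292,-2.7];off=(x0-.5+.5/z,y0-.5+.5/z)
cv2.imwrite("pics/w7.png",wire(big,"top",S,S,off=off,s=z))
E
```

```text
[0.36458113 0.30051691 0.23155158] [ 6.35069781e+01  4.36968214e-01 -2.27924744e+01  7.09307168e-02
 -6.66376689e+01 -1.56405114e+02]
```

View pics/w7.png

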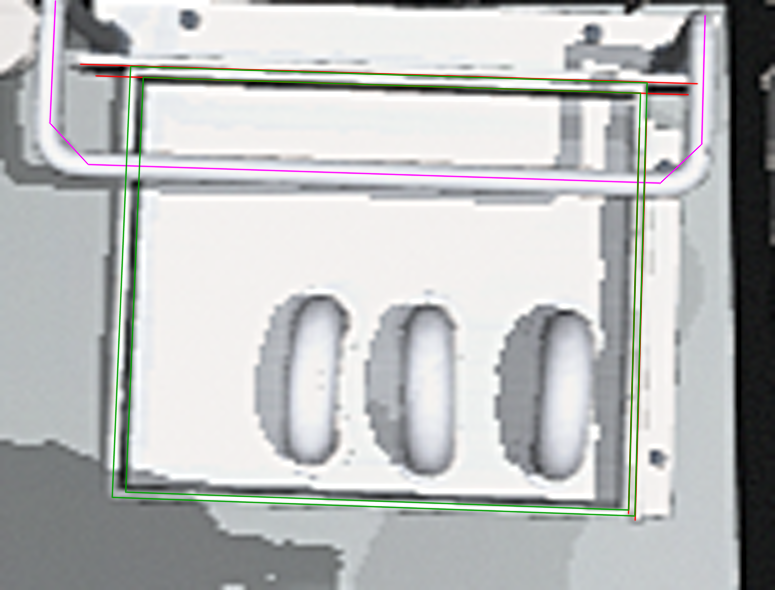

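```bash
python3 - <<'E'
from h import *
z=5;off=np.array([203-.5+.1,165-.5+.1])
B=[]
for t,b,m in(((322,297),(310,464),315),((430,306),(428,473),430),((568,312),(558,478),566)):
    P=[ray("top",np.array(q)/z+off,.045) for q in(t,b)]
    M=ray("top",np.array([m,(t[1]+b[1])/2])/z+off,.09)
    d=P[0]-P[1];c=(P[0]+P[1])/2
    print("ends mid",c[:2],"crown",M[:2],"len",np.linalg.norm(d),"yaw",np.degrees(np.arctan2(d[1],d[0])))
for q in((60,160),(378,172),(690,182)): print("bar",ray("top",np.array(q)/z+off,.181))
im=cv2.imread("pics/t7.png",0)
# bar columns: profile centre
f=T([.5207,.292,-2.7])
for y in(-.1,-.05,0,.05,.1):
    ps=proj("top",[f([.048+k,y,.181])[0] for k in np.linspace(-.02,.02,41)])
    v=cv2.remap(im,np.float32(ps[:,:1]),np.float32(ps[:,1:]),cv2.INTER_LINEAR).ravel();print(y,v[::2])
E
```

```text
ends mid [0.476773   0.32528688] crown [0.4770936  0.32275577] len 0.08407369673407376 yaw -4.688387834324914
ends mid [0.4715345  0.26843982] crown [0.47204437 0.26713862] len 0.08376120352002397 yaw -1.431323704449526
ends mid [0.46792347 0.2011445 ] crown [0.46856384 0.20149239] len 0.08331062069281929 yaw -4.411324337816386
bar [0.57795665 0.43006605 0.181     ]
bar [0.57050222 0.28750483 0.181     ]
bar [0.56402313 0.14842244 0.181     ]
-0.1 [238 238 237 236 235 238 248 213 189 223 242 239 206 203 249 246 244 243
 243 243 243]
-0.05 [241 240 241 245 246 181 182 131 172 222 242 242 215 171 247 244 242 241
 241 241 241]
0 [242 241 241 243 247 197 177 152 156 224 245 245 225 164 221 245 242 241
 241 241 240]
0.05 [241 241 241 242 248 217 174 171 157 224 244 242 222 187 203 247 243 240
 241 241 236]
0.1 [238 241 241 241 247 239 151 144 168 214 241 242 220 196 210 246 242 238
 239 239 239]
```

```bash
python3 - <<'E'
from h import *
s=r.state()
for z in(.15,.085,.058):plan([.4769,.3240,z],85.3,s)
E
```

```text
[-109.9, 27.9, 83.7] [0.21, 0.21, 1.86]
[-109.6, 27.6, 148.7] [0.21, 0.21, 1.86]
[-109.5, 27.6, 175.7] [0.21, 0.21, 1.86]
```

Emit:
drive_tool(
  moves=[
    [0.05,-40,10,30,0.2,0.2,1],
    [0.05,-80,20,60,0.2,0.2,1.9],
    [0.05,-110,28,83,0.2,0.2,1.9],
    [0.05,-110,28,83,0.2,0.2,1.9],
    [0.05,-110,28,83,0.2,0.2,1.9],
    [0.05,-110,28,110,0.2,0.2,1.9],
    [0.05,-110,28,130,0.2,0.2,1.9],
    [0.05,-110,28,130,0.2,0.2,1.9],
  ],
)

```text
time: 28.55
ee_pos: [0.4754, 0.3232, 0.1025]
orientation: [[-0.997, 0.082, -0.002], [0.082, 0.997, -0.002], [0.002, -0.002, -1.0]]
ft_force: [-0.1, -0.4, -0.3]
grip_width: 0.0447
```

```bash
python3 - <<'E'
from h import *
s=r.state();print(s["ee_pos"],s["grip_width"],s["ft_force"])
plan([.4769,.3240,.058],85.3,s)
c=r.get_calibration("wrist");wr=r.camera("wrist")
c["position"]=c["position"]+[0,0,.0375]
cv2.imwrite("pics/wr8.png",wire(wr,"wrist",[.5217,.292,-2.7],bends=[(.4769,.3240,-4.7),(.4718,.2677,-1.4),(.4682,.2013,-4.4)],cal=c))
E
```

```text
[0.47541094 0.32319776 0.10252815] 0.044698022110226325 [-0.08043499 -0.4321292  -0.25128749]
[-1.5, 1.0, 44.5] [-0.11, -0.11, -0.02]
```

View pics/wr8.png

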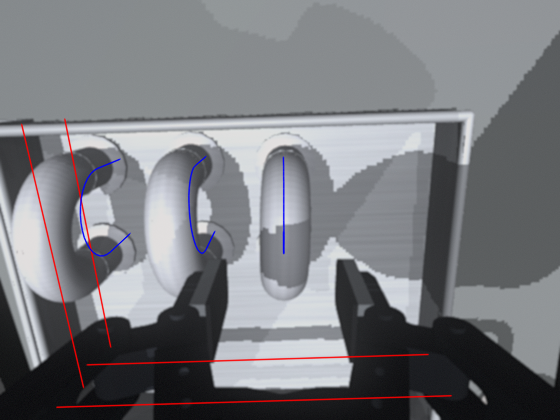

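```bash
python3 - <<'E'
from h import *
c=r.get_calibration("wrist")
t=np.linspace(0,np.pi,60);a=np.linspace(0,2*np.pi,40)
tt,aa=np.meshgrid(t,a);rr=.03+.013*np.cos(aa)
L=np.c_[(rr*np.cos(tt)).ravel(),(.013*np.sin(aa)).ravel(),(.036+rr*np.sin(tt)).ravel()]
for b,o in(((.4769,.3240,-4.7),"cols 260-312 rows ~145-300"),((.4718,.2677,-1.4),"cols 145-,rows 145-298"),((.4682,.2013,-4.4),"left 13, rows 150-302")):
    q=proj("wrist",T(b,.015)(L),c);print(q.min(0),q.max(0),o)
g=proj("wrist",T((.4769,.3240,-4.7),.015)([[0,0,.079],[0,0,.066]]),c);print(g)
E
```

```text
[256.44787077 153.01573279] [307.42700791 300.73014396] cols 260-312 rows ~145-300
[142.81728173 152.53092661] [213.87838826 300.07348442] cols 145-,rows 145-298
[ 10.21569521 155.96450789] [103.68789441 303.27954779] left 13, rows 150-302
[[282.01457048 256.35328515]
 [281.96394846 245.68207504]]
```

Emit:
drive_tool(
  moves=[
    [0.05,-2,2,15,0,0,0],
    [0.05,-2,2,30,0,0,0],
    [0.05,-2,2,40,0,0,0],
    [0.05,-2,2,44.5,0,0,0],
    [0.05,-2,2,44.5,0,0,0],
    [-1,-2,2,44.5,0,0,0],
    [-1,-2,2,44.5,0,0,0],
    [-1,-2,2,44.5,0,0,0],
    [-1,-2,2,44.5,0,0,0],
    [-1,-2,2,44.5,0,0,0],
  ],
)

```text
time: 29.6
ee_pos: [0.4789, 0.3261, 0.0605]
orientation: [[-0.997, 0.082, 0.001], [0.082, 0.997, 0.0], [-0.001, 0.0, -1.0]]
ft_force: [-0.5, -0.8, 7.0]
grip_width: 0.0239
```

Emit:
drive_tool(
  moves=[
    [-1,0,0,-10,0,0,0],
    [-1,0,0,-25,0,0,0],
    [-1,0,0,-50,0,0,0],
    [-1,0,0,-50,0,0,0],
    [-1,0,0,-50,0,0,0],
  ],
)

```text
time: 30.1
ee_pos: [0.4789, 0.3263, 0.1112]
orientation: [[-0.997, 0.082, 0.001], [0.082, 0.997, 0.002], [-0.001, 0.002, -1.0]]
ft_force: [-0.6, -0.3, -3.1]
grip_width: 0.0238
```

```bash
python3 - <<'E'
from h import *
s=r.state();print(s["ee_pos"],s["grip_width"],s["ft_force"],s["torque"])
wr=r.camera("wrist");cv2.imwrite("pics/wr9.png",wr)
f=T([.5215,.292,-2.7])
w=f([.048,.07,0])[0];plan([*w[:2],.262],87.3,s);print(w)
E
```

```text
[0.47888719 0.32632234 0.11123514] 0.02378026144434045 [-0.64819668 -0.3080025  -3.06044823] [-0.02468936  0.02851202  0.02033373]
[-91.0, 41.2, -150.6] [0.1, 0.07, -2.0]
[0.57274417 0.35966118 0.        ]
```

Emit:
drive_tool(
  moves=[
    [-1,0,0,20,0,0,0],
    [-1,0,0,40,0,0,0],
    [-1,0,0,48,0,0,0],
    [-1,0,0,50,0,0,0],
    [-1,0,0,50,0,0,0],
    [0.05,1,0,50,0,0,0],
    [0.05,1,0,50,0,0,0],
    [0.05,1,0,56,0,0,0],
    [-1,1,0,57,0,0,0],
    [-1,1,0,57,0,0,0],
    [-1,1,0,57,0,0,0],
    [-1,1,0,57,0,0,0],
  ],
)

```text
time: 31.35
ee_pos: [0.4774, 0.3259, 0.0533]
orientation: [[-0.997, 0.082, 0.0], [0.082, 0.997, 0.0], [-0.0, 0.0, -1.0]]
ft_force: [-0.1, 0.4, -2.4]
grip_width: 0.0243
```

Emit:
drive_tool(
  moves=[
    [-1,0,0,0,0,0,0],
    [-1,0,0,0,0,0,0],
  ],
)

```text
time: 31.55
ee_pos: [0.4774, 0.3259, 0.0532]
orientation: [[-0.997, 0.082, -0.0], [0.082, 0.997, 0.0], [0.0, 0.0, -1.0]]
ft_force: [-0.9, -0.6, -1.0]
grip_width: 0.0242
```

Emit:
drive_tool(
  moves=[
    [-1,0,0,-20,0,0,0],
    [-1,0,0,-60,0,0,0],
    [-1,0,0,-100,0,0,0],
    [-1,0,0,-140,0,0,0],
    [-1,0,0,-180,0,0,0],
    [-1,0,0,-205,0,0,0],
    [-1,0,0,-205,0,0,0],
    [-1,0,0,-205,0,0,0],
  ],
)

```text
time: 32.35
ee_pos: [0.4771, 0.3258, 0.2582]
orientation: [[-0.997, 0.082, -0.0], [0.082, 0.997, 0.001], [0.0, 0.001, -1.0]]
ft_force: [-0.1, -0.7, -2.0]
grip_width: 0.0247
```

```bash
python3 - <<'E'
from h import *
s=r.state();print(s["ee_pos"],s["grip_width"],s["ft_force"])
f=T([.5215,.292,-2.7])
w=f([.048,.07,0])[0];plan([*w[:2],.257],87.3,s)
E
```

```text
[0.47713069 0.32582056 0.25824673] 0.024703690836113682 [-0.09237664 -0.66146061 -2.02347342]
[-92.5, 41.6, 1.3] [0.07, -0.01, -2.02]
```

Emit:
drive_tool(
  moves=[
    [-1,-15,7,0,0,0,-0.5],
    [-1,-35,16,0,0,0,-1],
    [-1,-55,25,0,0,0,-1.5],
    [-1,-75,34,0,0,0,-2],
    [-1,-88,40,0,0,0,-2],
    [-1,-92.5,41.5,0,0,0,-2],
    [-1,-92.5,41.5,0,0,0,-2],
    [-1,-92.5,41.5,0,0,0,-2],
  ],
)

```text
time: 33.15
ee_pos: [0.572, 0.3592, 0.2574]
orientation: [[-0.999, 0.048, -0.001], [0.048, 0.999, 0.0], [0.001, 0.0, -1.0]]
ft_force: [0.3, -0.2, -1.6]
grip_width: 0.0243
```

```bash
python3 - <<'E'
from h import *
s=r.state();print(s["ee_pos"],s["grip_width"],s["ft_force"],s["joint_positions"][5])
f=T([.5215,.292,-2.7])
w=f([.048,.07,0])[0];plan([*w[:2],.173],87.3,s)
sc=r.camera("scene");tp=r.camera("top");wr=r.camera("wrist")
cv2.imwrite("pics/sc10.png",sc)
b=(s["ee_pos"][0],s["ee_pos"][1],-2.7,s["ee_pos"][2]-.038)
wire(sc,"scene",[.5215,.292,-2.7],bends=[b])
cv2.imwrite("pics/c10.png",np.hstack([cv2.resize(sc[110:310,140:340],None,fx=2,fy=2,interpolation=cv2.INTER_CUBIC),cv2.resize(wr,None,fx=.714,fy=.714)[:300].copy() if 0 else cv2.resize(wr[:,70:490],(400,400))]))
E
```

```text
[0.57198716 0.35915238 0.25743194] 0.024334357073014297 [ 0.2964946  -0.1868303  -1.63643469] -141.29002678829644
[-0.8, 0.5, 84.4] [0.02, -0.08, -0.03]
```

View pics/c10.png

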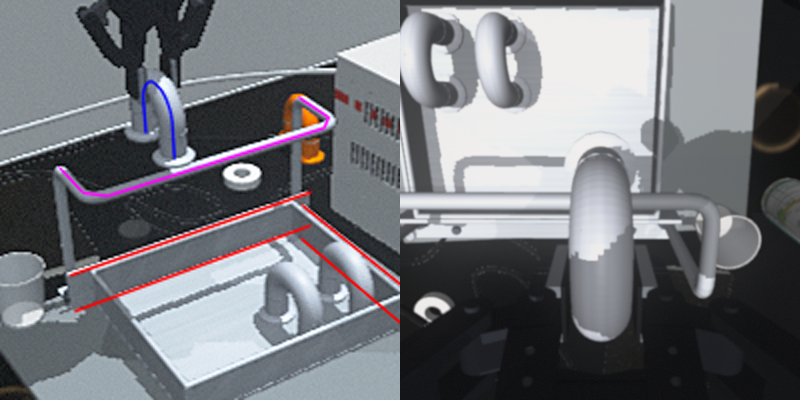

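Emit:
drive_tool(
  moves=[
    [-1,-1,0.5,10,0,0,0],
    [-1,-1,0.5,18,0,0,0],
    [-1,-1,0.5,24,0,0,0],
    [-1,-1,0.5,28,0,0,0],
    [-1,-1,0.5,32,0,0,0],
    [-1,-1,0.5,36,0,0,0],
    [-1,-1,0.5,40,0,0,0],
    [-1,-1,0.5,40,0,0,0],
  ],
)

```text
time: 34.1
ee_pos: [0.5729, 0.3598, 0.2179]
orientation: [[-0.999, 0.047, -0.001], [0.047, 0.999, 0.001], [0.001, 0.001, -1.0]]
ft_force: [-0.5, -0.3, -1.1]
grip_width: 0.0241
```

Emit:
drive_tool(
  moves=[
    [-1,0,0,8,0,0,0],
    [-1,0,0,16,0,0,0],
    [-1,0,0,24,0,0,0],
    [-1,0,0,32,0,0,0],
    [-1,0,0,38,0,0,0],
    [-1,0,0,41,0,0,0],
    [-1,0,0,41,0,0,0],
  ],
)

```text
time: 34.8
ee_pos: [0.5728, 0.3597, 0.1763]
orientation: [[-0.999, 0.047, -0.001], [0.047, 0.999, 0.0], [0.001, 0.0, -1.0]]
ft_force: [1.0, -0.7, -1.6]
grip_width: 0.0241
```

Emit:
drive_tool(
  moves=[
    [-1,0,0,1.5,0,0,0],
    [-1,0,0,3,0,0,0],
    [-1,0,0,4,0,0,0],
    [-1,0,0,4,0,0,0],
  ],
)

```text
time: 35.2
ee_pos: [0.5731, 0.3599, 0.1741]
orientation: [[-0.999, 0.047, 0.0], [0.047, 0.999, 0.001], [-0.0, 0.001, -1.0]]
ft_force: [-2.6, -1.1, 5.7]
grip_width: 0.0242
```

Emit:
drive_tool(
  moves=[
    [0.05,0,0,0,0,0,0],
    [0.05,0,0,0,0,0,0],
    [0.05,0,0,0,0,0,0],
    [0.05,0,0,0,0,0,0],
    [0.05,0,0,-5,0,0,0],
    [0.05,0,0,-15,0,0,0],
    [0.05,0,0,-40,0,0,0],
    [0.05,0,0,-80,0,0,0],
    [0.05,0,0,-80,0,0,0],
  ],
)

```text
time: 36.1
ee_pos: [0.5757, 0.3612, 0.2616]
orientation: [[-0.999, 0.046, 0.009], [0.046, 0.999, 0.007], [-0.009, 0.008, -1.0]]
ft_force: [0.9, -0.2, 0.7]
grip_width: 0.0446
```

```bash
python3 - <<'E'
from h import *
s=r.state();print(s["ee_pos"],s["ft_force"],s["grip_width"])
im=r.camera("scene");cv2.imwrite("pics/sc11.png",im)
for z in(.25,.12,.053):plan([.4718,.2690,z],88.6,s)
E
```

```text
[0.57566442 0.36119068 0.26164777] [ 0.87227461 -0.1611531   0.7262255 ] 0.04460941388791439
[99.6, -97.0, 10.1] [0.43, 0.5, -1.25]
[100.7, -97.9, 140.1] [0.43, 0.5, -1.25]
[101.3, -98.5, 207.1] [0.43, 0.5, -1.25]
```

Emit:
drive_tool(
  moves=[
    [0.05,35,-30,5,0.4,0.5,-1.2],
    [0.05,70,-65,10,0.4,0.5,-1.2],
    [0.05,100,-97,10,0.4,0.5,-1.2],
    [0.05,100,-97,10,0.4,0.5,-1.2],
    [0.05,100,-97,10,0.4,0.5,-1.2],
    [0.05,100,-98,60,0.4,0.5,-1.2],
    [0.05,101,-98,110,0.4,0.5,-1.2],
    [0.05,101,-98,150,0.4,0.5,-1.2],
    [0.05,101,-98,170,0.4,0.5,-1.2],
    [0.05,101,-98,170,0.4,0.5,-1.2],
  ],
)

```text
time: 37.15
ee_pos: [0.4691, 0.2677, 0.0841]
orientation: [[-1.0, 0.026, -0.008], [0.026, 1.0, -0.006], [0.008, -0.006, -1.0]]
ft_force: [0.2, -0.0, -0.1]
grip_width: 0.0447
```

```bash
cat > bm.py <<'E'
from h import *
t=np.linspace(0,np.pi,60);a=np.linspace(0,2*np.pi,40)
tt,aa=np.meshgrid(t,a);rr=.03+.013*np.cos(aa)
L=np.c_[(rr*np.cos(tt)).ravel(),(.013*np.sin(aa)).ravel(),(.036+rr*np.sin(tt)).ravel()]
def tmask(n,b,z=.015,cal=None):
    q=proj(n,T(b,z)(L),cal);m=np.zeros((420,560),np.uint8)
    cv2.fillPoly(m,[cv2.convexHull(np.float32(q)).astype(np.int32)],255) if 0 else [cv2.circle(m,tuple(map(int,p)),2,255,-1) for p in q.round()]
    return m
E
python3 - <<'E'
from bm import *
s=r.state();print(s["ee_pos"],s["ft_force"],s["grip_width"])
plan([.4718,.2690,.053],88.6,s)
c=r.get_calibration("wrist");wr=r.camera("wrist");cv2.imwrite("pics/wr12.png",wr)
g=cv2.cvtColor(wr,cv2.COLOR_BGR2GRAY)
q=proj("wrist",T((.4718,.269,-1.4),.015)(L),c);print(q.min(0),q.max(0))
u=int(q[:,0].mean());print("col",u,g[230:330:2,u]);v=200
print("row200 from 230",g[v,230:340:2])
E
```

```text
[0.46913591 0.26765686 0.08413679] [ 0.19711172 -0.02418137 -0.05542663] 0.04467233496163548
[-2.9, 1.6, 31.1] [-0.33, -0.43, -0.09]
[256.57239006 163.69017441] [313.06723113 325.79956647]
col 284 [210 215 220 221 221 221 217 155 144 145 144 145 145 145 143 141 142 142
 142 139 138 138 139 136 136 135 137 135 134 135 133 131 132 131 130 131
 128 126 126 123 135 184 186 179 169 165 196 200 201 202]
row200 from 230 [134 196 204 204 203 205 203 204 203 204 204 205 188 135 146 159 166 172
 178 183 188 188 186 190 191 192 190 184 179 176 174 167 159 151 142 134
 124 114  99  95 123 125 125 126 127 126 126 126 127 128 127 125 126 126
 125]
```

Emit:
drive_tool(
  moves=[
    [0.05,-2,1,10,-0.3,-0.4,0],
    [0.05,-2,1,20,-0.3,-0.4,0],
    [0.05,-2,1,28,-0.3,-0.4,0],
    [0.05,-2,1,31,-0.3,-0.4,0],
    [0.05,-2,1,31,-0.3,-0.4,0],
    [-1,-2,1,31,-0.3,-0.4,0],
    [-1,-2,1,31,-0.3,-0.4,0],
    [-1,-2,1,31,-0.3,-0.4,0],
    [-1,-2,1,31,-0.3,-0.4,0],
    [-1,-2,1,31,-0.3,-0.4,0],
    [-1,-2,1,31,-0.3,-0.4,0],
  ],
)

```text
time: 38.3
ee_pos: [0.4724, 0.2696, 0.056]
orientation: [[-1.0, 0.025, 0.003], [0.025, 1.0, 0.002], [-0.003, 0.002, -1.0]]
ft_force: [-1.4, -0.9, 6.8]
grip_width: 0.0243
```

Emit:
drive_tool(
  moves=[
    [-1,0,0,-15,0,0,0],
    [-1,0,0,-50,0,0,0],
    [-1,0,0,-100,0,0,0],
    [-1,0,0,-150,0,0,0],
    [-1,0,0,-190,0,0,0],
    [-1,0,0,-205,0,0,0],
    [-1,0,0,-205,0,0,0],
    [-1,0,0,-205,0,0,0],
  ],
)

```text
time: 39.1
ee_pos: [0.4712, 0.269, 0.2599]
orientation: [[-1.0, 0.025, 0.001], [0.025, 1.0, 0.002], [-0.001, 0.002, -1.0]]
ft_force: [-1.0, -0.1, -2.3]
grip_width: 0.0244
```

```bash
python3 - <<'E'
from h import *
s=r.state();print(s["ee_pos"],s["grip_width"],s["ft_force"])
f=T([.5215,.292,-2.7])
w=f([.048,0,0])[0];plan([*w[:2],.257],87.3,s)
E
```

```text
[0.47117653 0.26899558 0.25991239] 0.024384157014225163 [-1.00310927 -0.11142577 -2.26029337]
[-97.7, 23.2, 3.1] [0.12, 0.08, 1.24]
```

Emit:
drive_tool(
  moves=[
    [-1,-20,5,3,0,0,0.5],
    [-1,-40,10,3,0,0,1],
    [-1,-60,15,3,0,0,1.2],
    [-1,-80,19,3,0,0,1.2],
    [-1,-93,22,3,0,0,1.2],
    [-1,-98,23,3,0,0,1.2],
    [-1,-98,23,3,0,0,1.2],
    [-1,-98,23,3,0,0,1.2],
  ],
)

```text
time: 39.9
ee_pos: [0.5691, 0.2893, 0.2567]
orientation: [[-0.999, 0.046, 0.001], [0.046, 0.999, 0.002], [-0.001, 0.002, -1.0]]
ft_force: [-0.5, 1.2, -1.3]
grip_width: 0.0241
```

Emit:
drive_tool(
  moves=[
    [-1,0,0,8,0,0,0],
    [-1,0,0,15,0,0,0],
    [-1,0,0,20,0,0,0],
    [-1,0,0,24,0,0,0],
    [-1,0,0,28,0,0,0],
    [-1,0,0,32,0,0,0],
    [-1,0,0,36,0,0,0],
    [-1,0,0,40,0,0,0],
    [-1,0,0,40,0,0,0],
  ],
)

```text
time: 40.8
ee_pos: [0.5688, 0.2892, 0.2159]
orientation: [[-0.999, 0.047, -0.0], [0.047, 0.999, 0.001], [0.0, 0.001, -1.0]]
ft_force: [-0.9, -0.5, -1.1]
grip_width: 0.0242
```

```bash
python3 - <<'E'
from h import *
s=r.state();print(s["ee_pos"],s["grip_width"],s["ft_force"])
f=T([.5215,.292,-2.7])
w=f([.048,0,0])[0];plan([*w[:2],.175],87.3,s)
E
```

```text
[0.5688403  0.28920151 0.21591527] 0.024184096770329875 [-0.94721067 -0.54979043 -1.08513421]
[-0.6, 0.5, 40.9] [0.06, -0.01, 0.03]
```

Emit:
drive_tool(
  moves=[
    [-1,-0.5,0,8,0,0,0],
    [-1,-0.5,0,16,0,0,0],
    [-1,-0.5,0,24,0,0,0],
    [-1,-0.5,0,31,0,0,0],
    [-1,-0.5,0,36,0,0,0],
    [-1,-0.5,0,38,0,0,0],
    [-1,-0.5,0,38,0,0,0],
  ],
)

```text
time: 41.5
ee_pos: [0.5693, 0.2891, 0.1776]
orientation: [[-0.999, 0.047, -0.001], [0.047, 0.999, 0.001], [0.001, 0.001, -1.0]]
ft_force: [0.6, -0.2, -1.3]
grip_width: 0.0242
```

Emit:
drive_tool(
  moves=[
    [-1,0,0,1.5,0,0,0],
    [-1,0,0,3,0,0,0],
    [-1,0,0,3.5,0,0,0],
    [-1,0,0,3.5,0,0,0],
  ],
)

```text
time: 41.9
ee_pos: [0.5694, 0.2892, 0.1745]
orientation: [[-0.999, 0.046, 0.0], [0.046, 0.999, 0.001], [-0.0, 0.001, -1.0]]
ft_force: [0.2, 0.5, -0.0]
grip_width: 0.0238
```

Nearly seated; go a touch further, then release and go for bend 3.

Emit:
drive_tool(
  moves=[
    [-1,0,0,1,0,0,0],
    [-1,0,0,2,0,0,0],
    [-1,0,0,2,0,0,0],
  ],
)

```text
time: 42.2
ee_pos: [0.5697, 0.2893, 0.1742]
orientation: [[-0.999, 0.046, 0.001], [0.046, 0.999, 0.002], [-0.001, 0.002, -1.0]]
ft_force: [-3.7, -0.6, 9.4]
grip_width: 0.0243
```

Emit:
drive_tool(
  moves=[
    [0.05,0,0,0,0,0,0],
    [0.05,0,0,0,0,0,0],
    [0.05,0,0,0,0,0,0],
    [0.05,0,0,0,0,0,0],
    [0.05,0,0,-5,0,0,0],
    [0.05,0,0,-15,0,0,0],
    [0.05,0,0,-40,0,0,0],
    [0.05,0,0,-80,0,0,0],
    [0.05,0,0,-80,0,0,0],
  ],
)

```text
time: 43.1
ee_pos: [0.5722, 0.2905, 0.2614]
orientation: [[-0.999, 0.045, 0.01], [0.045, 0.999, 0.007], [-0.01, 0.007, -1.0]]
ft_force: [0.9, 0.9, 0.2]
grip_width: 0.045
```

```bash
python3 - <<'E'
from h import *
s=r.state();print(s["ee_pos"],s["ft_force"],s["grip_width"])
for z in(.25,.085,.053):plan([.4682,.2025,z],85.6,s)
E
```

```text
[0.57222147 0.29047324 0.26143667] [0.9345546  0.93315626 0.21244482] 0.04501259421159015
[100.0, -92.7, 9.8] [0.41, 0.56, 1.81]
[101.7, -93.8, 174.8] [0.41, 0.56, 1.81]
[102.0, -94.1, 206.8] [0.41, 0.56, 1.81]
```

Emit:
drive_tool(
  moves=[
    [0.05,35,-30,5,0.4,0.5,1],
    [0.05,70,-65,10,0.4,0.5,1.8],
    [0.05,100,-93,10,0.4,0.5,1.8],
    [0.05,100,-93,10,0.4,0.5,1.8],
    [0.05,100,-93,10,0.4,0.5,1.8],
    [0.05,100,-93,60,0.4,0.5,1.8],
    [0.05,101,-94,110,0.4,0.5,1.8],
    [0.05,101,-94,150,0.4,0.5,1.8],
    [0.05,101,-94,170,0.4,0.5,1.8],
    [0.05,101,-94,170,0.4,0.5,1.8],
  ],
)

```text
time: 44.1
ee_pos: [0.468, 0.2016, 0.0868]
orientation: [[-0.997, 0.077, -0.003], [0.077, 0.997, -0.004], [0.003, -0.004, -1.0]]
ft_force: [0.7, 0.3, 0.5]
grip_width: 0.0447
```

```bash
python3 - <<'E'
from bm import *
s=r.state();print(s["ee_pos"],s["ft_force"],s["grip_width"])
plan([.4682,.2025,.053],85.6,s)
c=r.get_calibration("wrist");wr=r.camera("wrist");cv2.imwrite("pics/wr13.png",wr)
g=cv2.cvtColor(wr,cv2.COLOR_BGR2GRAY)
q=proj("wrist",T((.4682,.2025,-4.4),.015)(L),c);print(q.min(0),q.max(0))
u=int(q[:,0].mean());print("col",u,g[270:340:2,u])
print("row200 from 230",g[200,230:340:2])
E
```

```text
[0.46798473 0.20156153 0.08684429] [0.68098839 0.29550064 0.49784063] 0.04473601045328298
[-0.2, 1.1, 33.8] [-0.23, -0.17, -0.01]
[255.95682879 157.63255559] [311.83765892 318.09064946]
col 283 [157 156 157 154 154 154 153 151 151 149 149 148 147 144 145 140 139 183
 212 202 194 183 219 233 229 226 229 227 228 227 226 229 228 227 228]
row200 from 230 [107 156 149 146 146 145 145 144 144 144 156 228 230 171 163 184 196 200
 208 217 221 221 221 221 222 224 224 221 216 210 207 202 196 186 177 165
 157 145 129 110 126 142 142 143 142 141 141 141 142 143 141 141 141 143
 142]
```

Emit:
drive_tool(
  moves=[
    [0.05,1,1,10,-0.2,-0.2,0],
    [0.05,1,1,20,-0.2,-0.2,0],
    [0.05,1,1,29,-0.2,-0.2,0],
    [0.05,1,1,34,-0.2,-0.2,0],
    [0.05,1,1,34,-0.2,-0.2,0],
    [-1,1,1,34,-0.2,-0.2,0],
    [-1,1,1,34,-0.2,-0.2,0],
    [-1,1,1,34,-0.2,-0.2,0],
    [-1,1,1,34,-0.2,-0.2,0],
    [-1,1,1,34,-0.2,-0.2,0],
    [-1,1,1,34,-0.2,-0.2,0],
  ],
)

```text
time: 45.25
ee_pos: [0.4684, 0.2035, 0.0554]
orientation: [[-0.997, 0.076, 0.004], [0.076, 0.997, 0.001], [-0.003, 0.002, -1.0]]
ft_force: [-1.7, -0.9, 6.1]
grip_width: 0.0244
```

Emit:
drive_tool(
  moves=[
    [-1,0,0,-15,0,0,0],
    [-1,0,0,-50,0,0,0],
    [-1,0,0,-100,0,0,0],
    [-1,0,0,-150,0,0,0],
    [-1,0,0,-190,0,0,0],
    [-1,0,0,-205,0,0,0],
    [-1,0,0,-205,0,0,0],
    [-1,0,0,-205,0,0,0],
  ],
)

```text
time: 46.05
ee_pos: [0.467, 0.203, 0.2592]
orientation: [[-0.997, 0.076, 0.002], [0.076, 0.997, 0.001], [-0.002, 0.002, -1.0]]
ft_force: [0.0, -1.5, -2.5]
grip_width: 0.0245
```

```bash
python3 - <<'E'
from h import *
s=r.state();print(s["ee_pos"],s["grip_width"],s["ft_force"])
f=T([.5215,.292,-2.7])
w=f([.048,-.07,0])[0];plan([*w[:2],.257],87.3,s)
E
```

```text
[0.46699755 0.20303448 0.25921458] 0.0244995415588421 [ 0.00958596 -1.52179676 -2.48901445]
[-97.6, 24.3, 2.5] [0.09, 0.12, -1.68]
```

Emit:
drive_tool(
  moves=[
    [-1,-20,5,2,0,0,-0.5],
    [-1,-40,10,2,0,0,-1],
    [-1,-60,15,2,0,0,-1.5],
    [-1,-80,20,2,0,0,-1.7],
    [-1,-93,23,2,0,0,-1.7],
    [-1,-98,24,2,0,0,-1.7],
    [-1,-98,24,2,0,0,-1.7],
    [-1,-98,24,2,0,0,-1.7],
  ],
)

```text
time: 46.85
ee_pos: [0.5658, 0.2193, 0.257]
orientation: [[-0.999, 0.047, 0.001], [0.047, 0.999, 0.001], [-0.001, 0.001, -1.0]]
ft_force: [0.6, -0.1, -2.2]
grip_width: 0.0245
```

Emit:
drive_tool(
  moves=[
    [-1,0,0,8,0,0,0],
    [-1,0,0,15,0,0,0],
    [-1,0,0,20,0,0,0],
    [-1,0,0,24,0,0,0],
    [-1,0,0,28,0,0,0],
    [-1,0,0,32,0,0,0],
    [-1,0,0,36,0,0,0],
    [-1,0,0,40,0,0,0],
    [-1,0,0,40,0,0,0],
  ],
)

```text
time: 47.75
ee_pos: [0.5656, 0.2191, 0.2163]
orientation: [[-0.999, 0.047, 0.0], [0.047, 0.999, 0.001], [-0.0, 0.001, -1.0]]
ft_force: [0.1, 0.8, -0.9]
grip_width: 0.0244
```

```bash
python3 - <<'E'
from h import *
s=r.state();print(s["ee_pos"],s["grip_width"],s["ft_force"])
f=T([.5215,.292,-2.7])
w=f([.048,-.07,0])[0];plan([*w[:2],.175],87.3,s)
E
```

```text
[0.5656227  0.2191359  0.21631334] 0.024354976773477373 [ 0.14958688  0.82074444 -0.88491159]
[-0.5, 0.7, 41.3] [0.03, 0.03, 0.0]
```

Emit:
drive_tool(
  moves=[
    [-1,-0.5,0.5,8,0,0,0],
    [-1,-0.5,0.5,16,0,0,0],
    [-1,-0.5,0.5,24,0,0,0],
    [-1,-0.5,0.5,31,0,0,0],
    [-1,-0.5,0.5,36,0,0,0],
    [-1,-0.5,0.5,39,0,0,0],
    [-1,-0.5,0.5,39,0,0,0],
  ],
)

```text
time: 48.45
ee_pos: [0.566, 0.2195, 0.1768]
orientation: [[-0.999, 0.047, -0.0], [0.047, 0.999, 0.0], [0.0, 0.0, -1.0]]
ft_force: [-0.1, -0.1, -1.5]
grip_width: 0.0244
```

Emit:
drive_tool(
  moves=[
    [-1,0,0,1.5,0,0,0],
    [-1,0,0,3,0,0,0],
    [-1,0,0,4,0,0,0],
    [-1,0,0,4,0,0,0],
  ],
)

```text
time: 48.85
ee_pos: [0.5663, 0.2197, 0.1741]
orientation: [[-0.999, 0.047, 0.001], [0.047, 0.999, 0.001], [-0.001, 0.001, -1.0]]
ft_force: [-3.2, 0.1, 4.7]
grip_width: 0.0244
```

Seated. Release, rise, and draw back out of the cameras' view.

Emit:
drive_tool(
  moves=[
    [0.05,0,0,0,0,0,0],
    [0.05,0,0,0,0,0,0],
    [0.05,0,0,0,0,0,0],
    [0.05,0,0,0,0,0,0],
    [0.05,0,0,-5,0,0,0],
    [0.05,0,0,-15,0,0,0],
    [0.05,0,0,-40,0,0,0],
    [0.05,0,0,-80,0,0,0],
    [0.05,40,20,-130,0,0,0],
    [0.05,90,30,-180,0,0,0],
    [0.05,140,40,-200,0,0,0],
    [0.05,180,40,-200,0,0,0],
  ],
)

```text
time: 50.05
ee_pos: [0.4141, 0.2647, 0.3695]
orientation: [[-0.999, 0.047, 0.004], [0.047, 0.999, 0.003], [-0.004, 0.003, -1.0]]
ft_force: [-1.2, 1.6, -0.4]
grip_width: 0.045
```

Emit:
drive_tool(
  moves=[
    [0.05,40,0,0,0,0,0],
    [0.05,40,0,0,0,0,0],
    [0.05,40,0,0,0,0,0],
    [0.05,40,0,0,0,0,0],
    [0.05,40,0,0,0,0,0],
  ],
)

```text
time: 50.55
ee_pos: [0.3748, 0.2664, 0.369]
orientation: [[-0.999, 0.049, 0.003], [0.049, 0.999, 0.002], [-0.003, 0.002, -1.0]]
ft_force: [-0.4, -0.4, -0.1]
grip_width: 0.045
```

```bash
python3 - <<'E'
from h import *
s=r.state();print(s["time"],s["ee_pos"],s["ft_force"])
tp=r.camera("top");sc=r.camera("scene");cv2.imwrite("pics/t14.png",tp);cv2.imwrite("pics/s14.png",sc)
t7=cv2.imread("pics/t7.png")
z=4;x0,y0=195,160;n=100
def big(im,w):
    b=cv2.resize(im[y0:y0+125,x0:x0+n*1+60],None,fx=2.5,fy=2.5,interpolation=cv2.INTER_CUBIC)
    return wire(b,"top",[.5215,.292,-2.7],[.5215,.292,-2.7],off=(x0-.3,y0-.3),s=2.5) if w else b
a=np.vstack([big(tp,1),np.hstack([cv2.resize(tp[150:260,170:290],(200,183)),cv2.resize(t7[150:260,170:290],(200,183))])])
b=cv2.resize(sc[110:360,120:390],None,fx=1.45,fy=1.45,interpolation=cv2.INTER_CUBIC)
H=max(a.shape[0],b.shape[0]);P=lambda i:cv2.copyMakeBorder(i,0,H-i.shape[0],0,0,cv2.BORDER_CONSTANT)
o=np.hstack([P(a),P(b)]);print(o.shape);cv2.imwrite("pics/c14.png",o)
E
```

```text
50.55 [0.37479334 0.26641927 0.36902038] [-0.36076128 -0.35235963 -0.07607072]
(495, 792, 3)
```

View pics/c14.png

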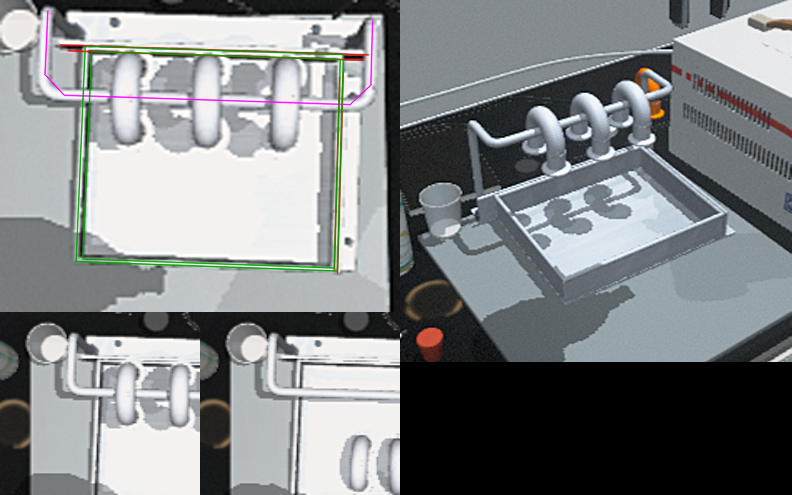

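```bash
python3 - <<'E'
from h import *
import time
a,b=[cv2.imread(f"pics/{n}.png",0) for n in("t7","t14")]
f=T([.5215,.292,-2.7],.056)
def prof(im,P):
    q=np.float32(proj("top",f(P)));return cv2.remap(im,q[:,:1],q[:,1:],cv2.INTER_LINEAR).ravel()
k=np.linspace(-.015,.015,16)
for y in(-.09,-.05,.05,.1):
    P=np.c_[-.108+k,y+0*k,0*k];print("front",y,prof(a,P),prof(b,P),sep="\n")
for x in(-.09,-.03):
    for sy in(.13,-.13):
        P=np.c_[x+0*k,sy+k,0*k];print("side",x,sy,prof(a,P),prof(b,P),sep="\n")
E
```

```text
front
-0.09
[182 181 180 180 182 183 168 173 245 222 104 154 252 244 243 223]
[181 181 183 181 182 184 169 173 247 222 103 153 253 247 243 242]
front
-0.05
[178 178 178 178 178 178 176 168 222 197 119 116 236 248 243 240]
[181 179 179 180 180 179 178 171 223 199 122 118 236 249 244 241]
front
0.05
[198 196 194 193 194 196 164 155 245 243 118  99 173 251 243 241]
[123 122 122 121 122 119 115 146 252 246 122 103 175 252 244 241]
front
0.1
[122 123 122 122 122 122 118  95 168 160 120 102 142 232 246 240]
[122 123 122 122 122 122 119  95 168 161 123 109 156 154 151 152]
side
-0.09
0.13
[243 245 240 218 136  69 146 239 241 174 124 118 126 123 115 116]
[167 160 152 137  87  44  84 140 157 135 122 122 123 122 123 120]
side
-0.09
-0.13
[239 243 242 241 241 241 241 244 221 216 189 132 122 149 156 154]
[239 243 242 243 243 242 240 241 214 202 172 119 123 150 156 154]
side
-0.03
0.13
[235 237 236 214 136  64 136 236 238 171 124 108 126 173 190 189]
[236 238 236 216 138  65 137 238 240 172 127 110 127 175 192 192]
side
-0.03
-0.13
[239 244 241 242 243 233 233 229 183 211 175 126 108 145 152 153]
[241 245 242 242 244 234 234 230 183 212 177 128 109 149 153 153]
```

```bash
python3 -c "
from station import r
print(r.finish_job(), r.state()['time'])"
```

```text
the job is handed in; nothing more can be done
the job is handed in; nothing more can be done
```

The job is handed in, at about 50 s of the 210 s. The tray sits in its corner, and all three bends present hang over the bar about 70 mm apart. Only three steel bends were visible at the start, so I took the fourth as absent.

**Tray:** I pushed it with both fingers from the front, then from the left, then from the front again. It stopped hard against the rear fence at about 34 N and against the side fence at about 14 N, where sliding had taken 5–8 N.

**Last checks:**
- The final views showed every bend straddling the bar with clear gaps. The cup had not moved.
- I compared top-camera brightness across the tray's front and side walls before and after hanging. The wall positions had not changed, so the tray was still in its corner.
- I did not measure the tray's gap to the fences directly. Flushness rests on the hard stops and the camera outline, which is good to about 1–2 mm.

**What disagreed:**
- **Fingertip position:** the fingertips proved to be about 37 mm further back from the tool point than stated. My first tray push therefore passed over the wall without touching anything. I measured the true position by pressing the closed fingers lightly on the board (about 40 N at the wrist, against the 120 N limit) and worked from that.
- **Contact positions:** the push stops came 1.4–1.7 mm short of the camera estimate. That fits fingers slightly thicker than I had assumed, but I did not confirm it.

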